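# Turn a marking awl round by way of a spring clip

### The arm

A 6-joint arm with a two-finger parallel gripper is mounted at the origin on the work surface. World frame = base frame: x ahead of the robot, y to its left, z up, the work surface at z = 0. Lengths are in m, angles in degrees, forces in N, time in s.
With the tool pointing down it reaches from about 0.3 to 0.775 m from the base axis. Payload 14.6 kg.
Tool frame: the origin (TCP) lies between the finger pads; the fingertips stand 22 mm ahead of it and the grasp point (between the pads) lies 3 mm ahead of it; z points along the fingers, x is the direction in which the jaws open and shut, and the axes are right-handed (so a half turn about z gives the same grasp; the last joint's range is limited). The gripper opens to 85 mm and grips with 20 to 120 N. Pads are 22 mm wide; open, the fingers measure 114 mm over their backs; the gripper's body (76 mm by 85 mm) begins 54 mm behind the grasp point. The pads swing forward as they close: fully open they stand 13 mm farther back than shut.
Start: joints at [68.148, 17.183, 87.147, -0, 75.671, -3.816], TCP at [0.17, 0.523, 0.253] pointing down, gripper open.
Joint ranges: [-173.82, 173.82], [-45.26, 126.66], [13.44, 144.39], [-59.66, 239.66], [0, 175.72], [-146.38, 146.38]. Speed limits (degrees/s): [127.2, 127.2, 147.25, 180, 180, 180].

### API

Orientations are given as [roll, pitch, yaw] about the fixed x, y, z axes, in that order (R = Rz(yaw) Ry(pitch) Rx(roll)).
In Python, from workcell import manip, vision gives the robot as it stands.
- The arm moves only by the shell command python3 -m creep 'ROWS' [FORCE]. ROWS is JSON, a list of rows, each a list of 3 entries, a list of its own where there are three numbers: the closure, from 0 (fully open) to 1 (shut), then the shift along the tool's x, y, z in mm, then the turn, a rotation vector about the tool's x, y, z in rad. In form: [[fingers, [dx, dy, dz], [rx, ry, rz]], ...]. A call has 1 to 12 rows; each row shifts and turns the commanded pose from where the row before left it, along the tool's axes as they then stand; what a row does not reach is not made up. A row lasts 1/10 s, in which the tool goes at most 50 mm and 8.59 degrees, less where a joint would pass 70% of its speed; a pose out of reach is approached as far as the arm can. A call is refused whole if a number of a shift passes 50 or a number of a turn 0.15, either way. A call with a gripper value outside its range is refused whole. The fingers move at their own pace and stop on an object; FORCE is the grip in N (left out, the last holds). Time passes only in rows, so rows that do not move let the fingers close. It gives the time, the measured TCP pose, the force and the opening at its end, in the units of the state.
- manip.observe(): the state, without advancing time (a new reading comes with each control period).
- vision.capture(name): name is "scene" or "top" or "wrist"; returns (picture, depth): 480x640x3 uint8, red, green, blue; 480x640 float32, m along the optical axis (not along the pixel's ray), 0 where there is no reading.
- vision.camera_model(name): a dict with "K" (3x3 intrinsics, pixels), "view" (4x4, takes a point from world to camera coordinates). Camera axes: x right, y down, z forward; pixel columns grow to the right and rows downward; lengths in m; the calibration is good to about 2 mm. A picture is of the moment at which its call begins: read the wrist's pose just before it. camera_model takes no time and is no camera call; for the wrist camera it gives the pose at the moment of the call.
- manip.job_done(): hands the job in, once; it reports no verdict.
The state is a dict: "t": time; "joint_positions": joint angles; "dq": joint speeds; "joint_torque": joint torques, N m; "ee_pos": TCP position; "tool_rot": TCP orientation; "wrist_force": force on the tool from outside, world axes, zero at the start; "moment": the same for the moment, N m; "finger_gap": finger opening in m.
Only numpy, scipy, OpenCV 4.12 (cv2) and the standard library are available. Lean on these libraries where they do the work, as an engineer would, in place of code of your own. Each camera call takes 0.05 s, during which the arm holds its last target.

### The job

The marking awl has been put away back to front, with its handle under the clear point guard of the wooden holder and its bare spike sticking out. Draw it out by the spike, press the spike into the spring clip on the sloping green stand so that the clip holds it by itself, and let go; then take it by the red handle, pull it free and lay it gently back in the holder the right way round, with the spike all the way under the guard and the handle resting on the saddle outside. Do not drop the awl, and leave the other things on the bench where they are.

Things in the scene. Friction and masses are not known exactly. Their poses are not given: they have to be found in the camera images.
- awl_shank (a point): middle of the bare steel shank of a marking awl: a round rod 12 mm thick, 115 mm long from the shoulder (where the handle begins) to the point, the last 21 mm tapered; the shoulder lies 57.5 mm behind this point. The awl's x axis runs along it towards the point. About 150 g, balancing in the shank 10 to 30 mm from the shoulder
- awl_handle (a point): middle of the awl's red handle with a light band, on its axis, 55 mm behind the shoulder: round, 110 mm long, 30 mm thick, narrowing to 22 mm in the 12 mm next to the shoulder and to 24 mm in the last 10 mm; x axis towards the point
- awl_tip (a point): the awl's point, 115 mm in front of the shoulder; x axis towards the point. At the start the awl lies level, its axis 55 mm above the bench, shoulder within 15 mm of the holder's mouth, handle on the tunnel floor and so lower than the saddle's top (lift it some 15 mm to draw it over the saddle), point towards the robot
- holder: fixed wooden awl holder: a tunnel (the point guard) with a clear roof. Origin on the bench below the middle of its open mouth; x points level into it, away from the robot; z up. From the mouth it runs 139 mm to a back wall; 58 mm wide inside, floor 40 mm above the bench, roof underside at 95 mm, roof top at 99 mm. Outside 70 mm wide
- saddle (a point): middle of the flat top of the saddle, 12 mm thick along x, 32 mm before the holder's mouth, 49 mm above the bench; 40 mm wide between two horns reaching 68 mm. It stands on a base board 10 mm high. Stowed rightly, the handle rests here (axis 64 mm above the bench) and the spike slopes down 0.12 rad so that the point lies on the tunnel floor
- clip: spring clip of bright steel. Origin in the middle of its 24 mm length, on the axis of a 12 mm rod seated in it, 135 mm above the bench; x along the channel, rising 32 degrees away from the robot; y level across; z out of the mouth, 32 degrees from vertical, leaning to the robot. Push the rod in along -z (about 4 to 6 N) until it meets the floor; it pulls out along +z with a like force
- clip_mouth (a point): middle of the clip's mouth, 15 mm from its origin along z; the two flared sprung lips stand about 12 mm either side. Under the clip is a sloping head and a post, both 24 mm wide (y) and 26 mm long, on a green foot 100 x 120 mm, 14 mm high; the clip may be entered with the handle uphill or downhill
- water_bottle: bystander: blue bottle, 64 mm wide, 210 mm high; origin under its foot
- drink_can: bystander: red can, 66 mm wide, 115 mm high; origin under its foot
- glue_jar: bystander: amber jar, 70 mm wide, 85 mm high; origin under its foot
- offcut: bystander: wooden offcut 100 x 45 x 30 mm lying flat; origin under its centre
- tape_roll: bystander: yellow tape roll 72 mm wide, 24 mm high, lying flat; origin under its centre
- driver: bystander: screwdriver with black handle, lying flat
- steel_bar: bystander: dark steel bar 220 x 20 x 12 mm, lying flat; origin under its centre
Not all that is in view belongs to the job. Several things look just like the holder: the one meant starts farthest to the robot's right.

How it is judged (in metres and radians):
On the way, in this order (a step that is already met when the one before it is completed fails the run):
1. the awl's shank is pressed home in the spring clip, along its channel, and let go (angle between the x axis of awl_shank and the x axis of clip, either way round below 0.12 rad and x of awl_shank in the frame of clip between -0.048 and 0.048 m and y of awl_shank in the frame of clip between -0.007 and 0.007 m and z of awl_shank in the frame of clip between -0.007 and 0.007 m and contact force between the fingers and awl below 0.1 N), for 0.3 s.
2. the awl is out of the clip, held by its handle (distance between the grasp point and awl_handle below 0.06 m and contact force between the fingers and awl above 1 N and distance between awl_shank and clip above 0.08 m), for 0.1 s.
At the end, for the whole second after the job is handed in: The awl lies still and released in the holder: its point 90 to 139 mm inside the mouth, down near the tunnel's floor (38 to 60 mm above the bench), its handle resting on the saddle outside (handle's middle 20 to 85 mm in front of the mouth, within 20 mm of the centre line, 55 to 80 mm high) (x of awl_tip in the frame of holder between 0.09 and 0.14 m and y of awl_tip in the frame of holder between -0.03 and 0.03 m and z of awl_tip in the frame of holder between 0.038 and 0.06 m and x of awl_handle in the frame of holder between -0.085 and -0.02 m and y of awl_handle in the frame of holder between -0.02 and 0.02 m and z of awl_handle in the frame of holder between 0.055 and 0.08 m and linear speed of awl below 0.02 m/s and angular speed of awl below 0.2 rad/s and contact force between the fingers and awl below 0.1 N); the robot touches nothing.
It fails at once if the awl is dropped (moves faster than 0.5 m/s while not held) (linear speed of awl above 0.5 m/s and contact force between the fingers and awl below 0.1 N).
It fails at once if a bystander is shifted by more than 30 mm (distance of any of water_bottle, drink_can, glue_jar, offcut, tape_roll, driver, steel_bar from where it was at the start of the episode above 0.03 m).
It also fails if it takes over 72 s, if anything falls off the work surface, if the arm or the gripper's body presses on something with over 40 N, if the wrist force passes 120 N, or if a joint passes its speed limit or range.

## Working session

There is one attempt and no reset: what is moved stays moved. The work goes in short steps, Python scripts to look and compute and a shell command to move; the robot and the scene stay as the last step left them, time stands still between calls to the robot, and variables do not carry over. Pictures are saved under pics/ and viewed, and the job is handed in when it is done.

```bash
mkdir -p pics; ls; python3 - <<'E'
from workcell import manip, vision
import cv2
s=manip.observe();print(s)
for n in ("scene","top","wrist"):
    p,d=vision.capture(n); cv2.imwrite(f"pics/a_{n}.png",p[:,:,::-1])
    m=vision.camera_model(n); print(n,m)
E
```

```text
pics
{'t': 0.0, 'joint_positions': array([ 6.81507467e+01,  1.72165148e+01,  8.71799250e+01, -7.02982818e-04,
        7.56721474e+01, -3.81640719e+00]), 'dq': array([ 0.03615586,  0.09943998,  0.06367959, -0.0467646 ,  0.10345144,
        0.07941463]), 'joint_torque': array([ 2.62153735e-03, -5.43506384e+01, -3.61796594e+01,  2.59673038e-05,
        4.04199818e-03, -7.47432546e-05]), 'ee_pos': array([0.17018999, 0.52278293, 0.25271559]), 'tool_rot': array([-1.79996114e+02,  6.84804120e-02,  7.19673305e+01]), 'wrist_force': array([-0.75481192, -0.842896  ,  0.41983664]), 'moment': array([-0.02039668, -0.01068288,  0.01420718]), 'finger_gap': 0.08525264202404552}
scene {'K': array([[607.82570873,   0.        , 316.45103593],
       [  0.        , 607.82570873, 233.68444344],
       [  0.        ,   0.        ,   1.        ]]), 'view': array([[ 0.82517849,  0.56449438,  0.02065309, -0.46888386],
       [ 0.39382584, -0.54871451, -0.73743718, -0.08325883],
       [-0.4049465 ,  0.61665102, -0.67509989,  1.99273087],
       [ 0.        ,  0.        ,  0.        ,  1.        ]])}
top {'K': array([[624.97245807,   0.        , 314.00608623],
       [  0.        , 624.97245807, 244.43085917],
       [  0.        ,   0.        ,   1.        ]]), 'view': array([[ 0.02105101, -0.99974929,  0.00762986,  0.06191816],
       [-0.98515675, -0.02204295, -0.17023596,  0.52173153],
       [ 0.17036147, -0.00393297, -0.98537379,  1.75736106],
       [ 0.        ,  0.        ,  0.        ,  1.        ]])}
wrist {'K': array([[335.76621155,   0.        , 322.99530093],
       [  0.        , 335.76621155, 240.58448476],
       [  0.        ,   0.        ,   1.        ]]), 'view': array([[ 0.30954626,  0.95088296, -0.00164231, -0.54972998],
       [ 0.90515673, -0.29413071,  0.30688504, -0.03983605],
       [ 0.2913287 , -0.09648166, -0.95174517,  0.38050903],
       [ 0.        ,  0.        ,  0.        ,  1.        ]])}
```

View pics/a_scene.png

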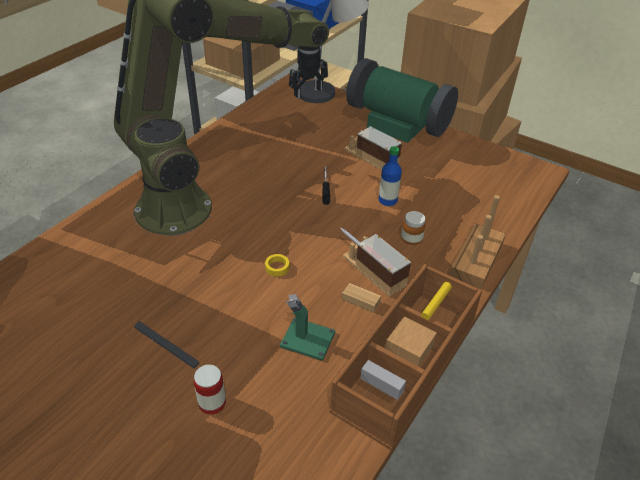

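View pics/a_top.png

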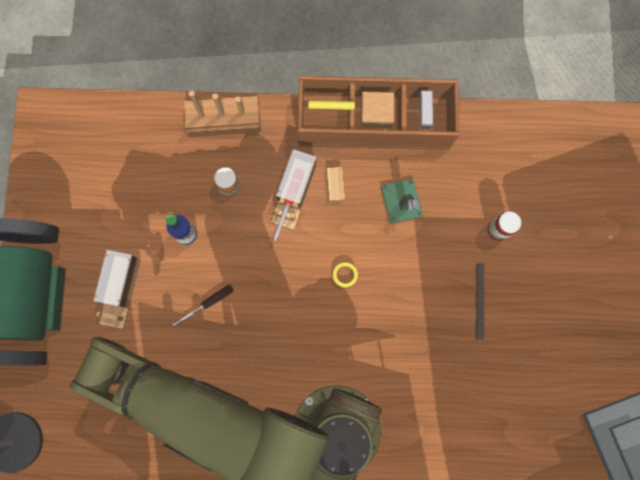

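View pics/a_wrist.png

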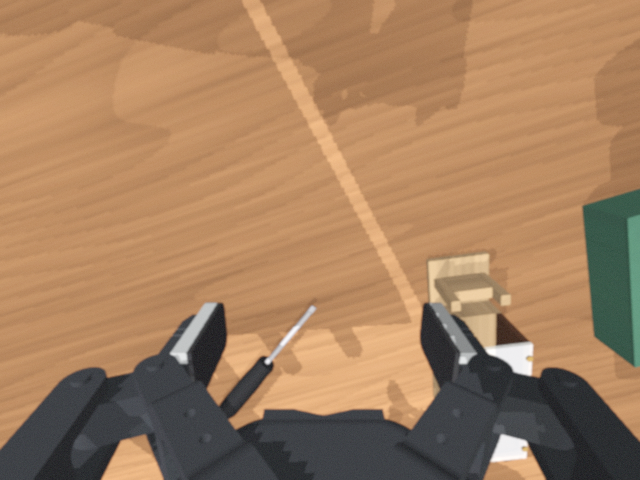

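The top view shows the awl's holder at about (295,185), with the spike pointing down to (276,240), and the clip stand at (403,200). The other holder is at (115,285), farther left. I'll enlarge these.

```bash
python3 - <<'E'
import cv2
t=cv2.imread("pics/a_top.png"); s=cv2.imread("pics/a_scene.png")
c=t[140:250,250:360]; cv2.imwrite("pics/b1.png",cv2.resize(c,None,fx=5,fy=5,interpolation=cv2.INTER_CUBIC))
c=t[170:230,370:430]; cv2.imwrite("pics/b2.png",cv2.resize(c,None,fx=9,fy=9,interpolation=cv2.INTER_CUBIC))
c=s[210:310,320:430]; cv2.imwrite("pics/b3.png",cv2.resize(c,None,fx=6,fy=6,interpolation=cv2.INTER_CUBIC))
c=s[280:370,260:350]; cv2.imwrite("pics/b4.png",cv2.resize(c,None,fx=6,fy=6,interpolation=cv2.INTER_CUBIC))
E
```

```text
(no output)
```

View pics/b1.png

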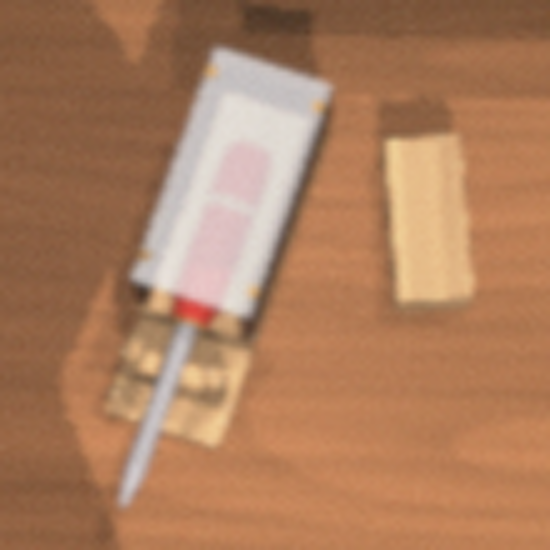

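View pics/b2.png

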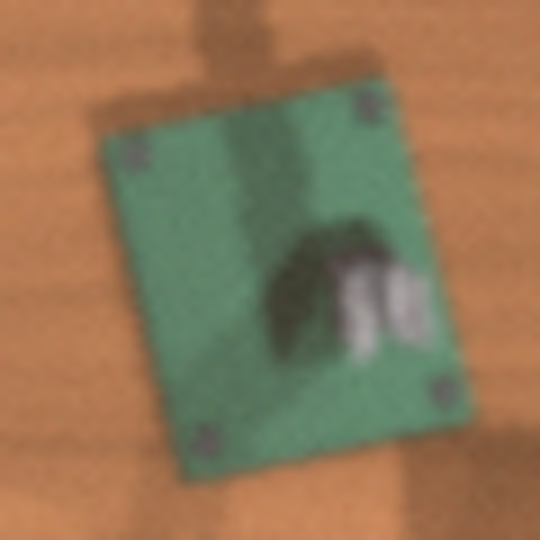

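View pics/b3.png

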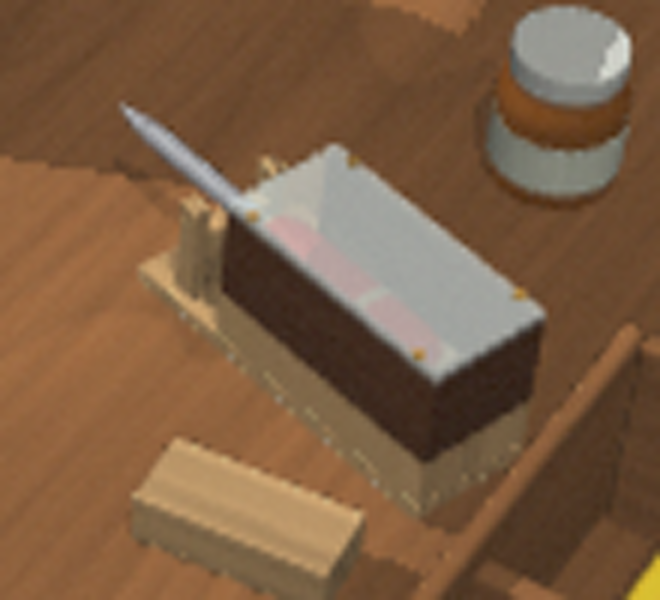

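View pics/b4.png

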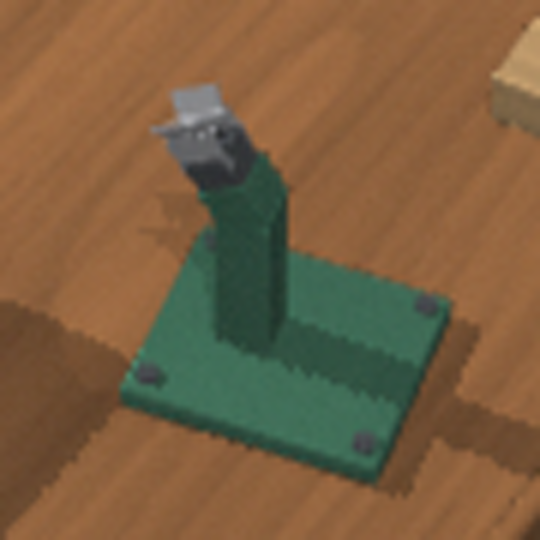

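```bash
cat > h.py <<'E'
import numpy as np
from workcell import manip, vision
def bp(cam,u,v,z,m=None):
    m=m or vision.camera_model(cam); K=m["K"];V=m["view"];R=V[:3,:3];t=V[:3,3]
    c=-R.T@t; d=R.T@np.linalg.inv(K)@np.array([u,v,1.]); return c+d*(z-c[2])/d[2]
def pr(cam,P,m=None):
    m=m or vision.camera_model(cam); q=m["K"]@(m["view"][:3,:3]@np.array(P)+m["view"][:3,3]); return q[:2]/q[2]
E
python3 - <<'E'
from h import *
np.set_printoptions(precision=4,suppress=True)
def top(L,s,o,z): return np.array([bp("top",u/s+o[0],v/s+o[1],z) for u,v in L])
H=top([(215,47),(331,88),(250,317),(133,283)],5,(250,140),.099);print(H)
print("mouth",(H[2]+H[3])/2,"back",(H[0]+H[1])/2); d=(H[0]+H[1]-H[2]-H[3])/2; print(np.linalg.norm(d),np.degrees(np.arctan2(d[1],d[0])),np.linalg.norm(H[0]-H[1]))
A=top([(122,504),(193,318)],5,(250,140),.055);print(A); d=A[1]-A[0];print(np.linalg.norm(d),np.degrees(np.arctan2(d[1],d[0])))
F=top([(105,138),(385,75),(475,415),(185,480)],9,(370,170),.014);print(F,F.mean(0)); d=F[0]+F[1]-F[2]-F[3];print(np.degrees(np.arctan2(d[1],d[0])))
L=top([(360,315),(410,305)],9,(370,170),.148);print(L,L.mean(0))
# scene
S=lambda L,s,o,z: np.array([bp("scene",u/s+o[0],v/s+o[1],z) for u,v in L])
H=S([(545,315),(435,382),(232,210),(335,145)],6,(320,210),.099);print(H)
print("mouth",(H[2]+H[3])/2); d=(H[0]+H[1]-H[2]-H[3])/2; print(np.linalg.norm(d),np.degrees(np.arctan2(d[1],d[0])))
print("tip",S([(122,105)],6,(320,210),.055))
F=S([(450,303),(378,475),(122,395),(205,238)],6,(260,280),.014);print(F.mean(0)); d=F[0]+F[1]-F[2]-F[3];print(np.degrees(np.arctan2(d[1],d[0])))
E
```

```text
[[0.7861 0.1395 0.099 ]
 [0.7632 0.0725 0.099 ]
 [0.6276 0.1155 0.099 ]
 [0.6458 0.1822 0.099 ]]
mouth [0.6367 0.1488 0.099 ] back [0.7747 0.106  0.099 ]
0.14446336499176154 -17.25301488204116 0.07085299854174791
[[0.5265 0.187  0.055 ]
 [0.6368 0.1494 0.055 ]]
0.11661731514288871 -18.827222232674977
[[ 0.709  -0.125   0.014 ]
 [ 0.7327 -0.218   0.014 ]
 [ 0.6178 -0.247   0.014 ]
 [ 0.5938 -0.1515  0.014 ]] [ 0.6633 -0.1854  0.014 ]
13.562908025494718
[[ 0.6182 -0.1878  0.148 ]
 [ 0.6217 -0.2031  0.148 ]] [ 0.62   -0.1955  0.148 ]
[[0.7904 0.1365 0.099 ]
 [0.7697 0.069  0.099 ]
 [0.6353 0.1122 0.099 ]
 [0.6521 0.1807 0.099 ]]
mouth [0.6437 0.1464 0.099 ]
0.14319877392086403 -17.754941464568173
tip [[0.5272 0.1872 0.055 ]]
[ 0.6711 -0.1898  0.014 ]
15.487620612775494
```

```bash
cat >> h.py <<'E'
from scipy.spatial.transform import Rotation as Ro
np.set_printoptions(precision=4,suppress=True)
def pose():
    s=manip.observe(); return np.array(s["ee_pos"]),Ro.from_euler("xyz",s["tool_rot"],degrees=True),s
def plan(p1,R1,N,p0=None,R0=None):
    if p0 is None: p0,R0,_=pose()
    w=(R0.inv()*R1).as_rotvec()/N; dR=Ro.from_rotvec(w); M=np.zeros((3,3)); R=R0
    for k in range(N): M+=R.as_matrix(); R=R*dR
    d=np.linalg.solve(M,np.array(p1)-p0)*1000
    print("N",N,"d",d.round(2),"w",w.round(4)); return d,w
def planlong(p1,R1,rotz,N):  # extra: long rotation purely about tool z
    p0,R0,_=pose(); w=np.array([0,0,rotz/N]); dR=Ro.from_rotvec(w);M=np.zeros((3,3)); R=R0
    for k in range(N): M+=R.as_matrix(); R=R*dR
    d=np.linalg.solve(M,np.array(p1)-p0)*1000; print("N",N,"d",d.round(2),"w",w.round(4))
def toolR(yaw,tilt=0):  # yaw deg of tool x, tilt: rotation about tool x (deg)
    return Ro.from_euler("xyz",[180,0,yaw],degrees=True)*Ro.from_rotvec([np.radians(tilt),0,0])
E
python3 - <<'E'
from h import *
p,R,s=pose(); m=vision.camera_model("wrist");V=m["view"]; c=-V[:3,:3].T@V[:3,3]
print(R.inv().apply(c-p), R.inv().apply(V[2,:3]), R.inv().apply(V[0,:3]))
planlong([.47,.05,.36],None,np.pi,24)
E
```

```text
[ 0.0004 -0.0789 -0.1206] [-0.0007  0.3069  0.9517] [ 1.     -0.0001  0.0008]
N 24 d [26.63 25.14 -4.45] w [0.     0.     0.1309]
```

```bash
python3 - <<'E'
from h import *
p,R,s=pose(); plan([.47,.10,.36],R,12)
E
```

```text
N 12 d [-25.78  34.66  -8.91] w [0. 0. 0.]
```

```bash
python3 -m creep '[[0,[-25.8,34.7,-8.9],[0,0,0]],[0,[-25.8,34.7,-8.9],[0,0,0]],[0,[-25.8,34.7,-8.9],[0,0,0]],[0,[-25.8,34.7,-8.9],[0,0,0]],[0,[-25.8,34.7,-8.9],[0,0,0]],[0,[-25.8,34.7,-8.9],[0,0,0]],[0,[-25.8,34.7,-8.9],[0,0,0]],[0,[-25.8,34.7,-8.9],[0,0,0]],[0,[-25.8,34.7,-8.9],[0,0,0]],[0,[-25.8,34.7,-8.9],[0,0,0]],[0,[-25.8,34.7,-8.9],[0,0,0]],[0,[-25.8,34.7,-8.9],[0,0,0]]]' 100; python3 - <<'E'
from h import *
import cv2
m=vision.camera_model("wrist"); print(pose()[:2][0], pose()[2]["tool_rot"]); p,d=vision.capture("wrist"); cv2.imwrite("pics/w1.png",p[:,:,::-1])
np.save("w1_K.npy",m["K"]);np.save("w1_V.npy",m["view"]); np.save("w1_d.npy",d)
E
```

```text
t: 1.35
ee_pos: [0.471, 0.0979, 0.3604]
tool_rot: [-180.0, -0.0, 72.0]
wrist_force: [0.0, 0.9, 1.2]
finger_gap: 0.0852
[0.471  0.0979 0.3604] [-179.9956   -0.0002   71.9589]
```

View pics/w1.png

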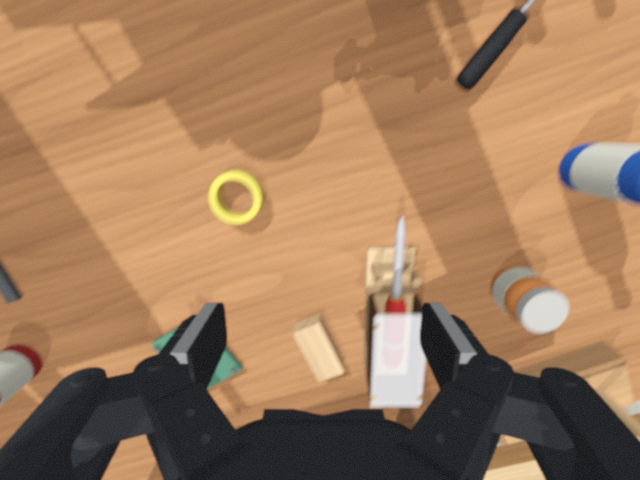

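This wrist view has the awl from tip (403,217) to shoulder (395,300), with the roof near edge at v≈312 to 315. I'll crop it.

```bash
python3 - <<'E'
import cv2
t=cv2.imread("pics/w1.png")
cv2.imwrite("pics/w1c.png",cv2.resize(t[205:325,340:450],None,fx=5,fy=5,interpolation=cv2.INTER_CUBIC))
E
```

```text
(no output)
```

View pics/w1c.png

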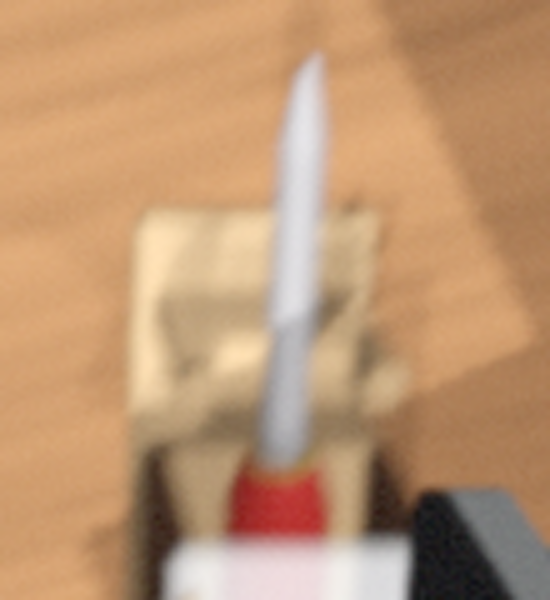

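```bash
python3 - <<'E'
from h import *
m=dict(K=np.load("w1_K.npy"),view=np.load("w1_V.npy"))
b=lambda u,v,z:bp("wrist",340+u/5,205+v/5,z,m)
t=b(320,52,.055);sh=b(285,468,.055);print(t,sh,np.linalg.norm(t-sh),np.degrees(np.arctan2(*(sh-t)[1::-1])))
a=b(172,540,.099);c=b(413,540,.099);print(a,c,(a+c)/2,np.linalg.norm(a-c),np.degrees(np.arctan2(*(a-c)[1::-1])))
print(b(140,210,.01),b(380,210,.01))
x=bp("wrist",370.5,406,.099,m);y=bp("wrist",421.5,407,.099,m);print("back",(x+y)/2,np.degrees(np.arctan2(*((x+y)-(a+c))[1::-1])))
E
```

```text
[0.5265 0.1908 0.055 ] [0.6408 0.1526 0.055 ] 0.12048814890630714 -18.495469058834104
[0.6266 0.1168 0.099 ] [0.6457 0.1757 0.099 ] [0.6361 0.1463 0.099 ] 0.06190591826389487 -108.01453394337794
[0.5706 0.1357 0.01  ] [0.5926 0.2034 0.01  ]
back [0.781  0.1063 0.099 ] -15.43593745992273
```

```bash
python3 -m creep '[[0,[0,0,0],[0,0,0.15]],[0,[0,0,0],[0,0,0.15]],[0,[0,0,0],[0,0,0.15]],[0,[0,0,0],[0,0,0.15]],[0,[0,0,0],[0,0,0.15]],[0,[0,0,0],[0,0,0.15]],[0,[0,0,0],[0,0,0.15]],[0,[0,0,0],[0,0,0.15]],[0,[0,0,0],[0,0,0.15]],[0,[0,0,0],[0,0,0.15]],[0,[0,0,0],[0,0,0.15]],[0,[0,0,0],[0,0,0.15]]]'; python3 -m creep '[[0,[0,0,0],[0,0,0.15]],[0,[0,0,0],[0,0,0.15]],[0,[0,0,0],[0,0,0.15]],[0,[0,0,0],[0,0,0.15]],[0,[0,0,0],[0,0,0.15]],[0,[0,0,0],[0,0,0.15]],[0,[0,0,0],[0,0,0.15]],[0,[0,0,0],[0,0,0.15]],[0,[0,0,0],[0,0,0.15]]]'; python3 - <<'E'
from h import *
import cv2
p,R,s=pose(); print(s["joint_positions"])
plan([.5597,.178,.16],toolR(-108.5),5)
p,d=vision.capture("wrist"); cv2.imwrite("pics/w2.png",p[:,:,::-1])
E
```

```text
t: 2.6
ee_pos: [0.4703, 0.0997, 0.3599]
tool_rot: [180.0, 0.0, -31.5]
wrist_force: [0.0, 0.7, -0.4]
finger_gap: 0.0856
t: 3.5
ee_pos: [0.4703, 0.0997, 0.3599]
tool_rot: [180.0, -0.0, -108.9]
wrist_force: [0.0, 0.3, -0.0]
finger_gap: 0.0856
[  7.6044   4.635   87.9896  -0.0001  87.4003 116.4756]
N 5 d [-20.57 -11.92  39.97] w [ 0.0001 -0.     -0.0013]
```

View pics/w2.png

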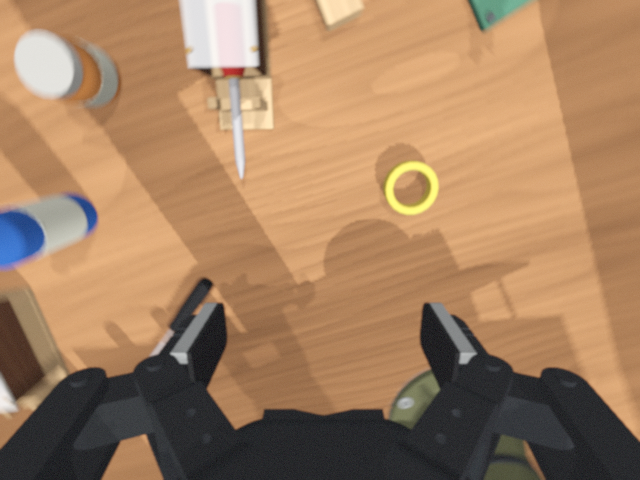

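The view shows the awl tip at (242,178), clear to approach. I'll hover above the grip spot.

```bash
python3 -m creep '[[0,[-20.6,-11.9,40],[0,0,-0.0013]],[0,[-20.6,-11.9,40],[0,0,-0.0013]],[0,[-20.6,-11.9,40],[0,0,-0.0013]],[0,[-20.6,-11.9,40],[0,0,-0.0013]],[0,[-20.6,-11.9,40],[0,0,-0.0013]],[0,[0,0,0],[0,0,0]]]'; python3 - <<'E'
from h import *
import cv2
m=vision.camera_model("wrist");p,d=vision.capture("wrist"); cv2.imwrite("pics/w3.png",p[:,:,::-1])
np.save("w3_V.npy",m["view"])
q,R,s=pose(); print(q,s["tool_rot"])
E
```

```text
t: 4.15
ee_pos: [0.558, 0.1794, 0.1532]
tool_rot: [179.5, -0.3, -107.9]
wrist_force: [0.1, 0.1, 0.1]
finger_gap: 0.0854
[0.5585 0.1789 0.1569] [ 179.7112   -0.1832 -107.9452]
```

View pics/w3.png

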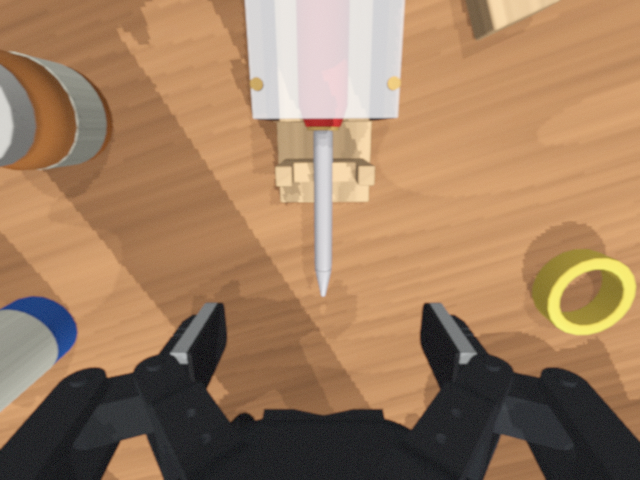

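Well centred: tip (323,296), shoulder (323,127), and roof front edge corners (254,119) and (397,117).

```bash
python3 - <<'E'
from h import *
m=vision.camera_model("wrist")
for V in (np.load("w3_V.npy"),m["view"]):
    m["view"]=V
    b=lambda u,v,z:bp("wrist",u,v,z,m)
    t=b(323,296,.055);sh=b(323,127,.055);print("tip",t,sh,np.linalg.norm(t-sh),np.degrees(np.arctan2(*(sh-t)[1::-1])))
    a=b(254,119,.099);c=b(397,117,.099);print("mouth",a,c,(a+c)/2,np.linalg.norm(a-c),np.degrees(np.arctan2(*(a-c)[1::-1]))-90)
q,R,s=pose(); print(q,s["tool_rot"])
t=b(323,296,.055);g=t+.035*np.array([np.cos(np.radians(18)),-np.sin(np.radians(18)),0]); print(g)
plan([g[0],g[1],.058],toolR(-108),4)
E
```

```text
tip [0.5243 0.1899 0.055 ] [0.6346 0.1543 0.055 ] 0.11584363662085365 -17.900423136626234
mouth [0.6482 0.1855 0.099 ] [0.6277 0.1189 0.099 ] [0.6379 0.1522 0.099 ] 0.06968232534182862 -17.136910964421503
tip [0.5234 0.1901 0.055 ] [0.6355 0.1539 0.055 ] 0.11776453315140724 -17.94237411404241
mouth [0.6493 0.1857 0.099 ] [0.6282 0.1176 0.099 ] [0.6388 0.1517 0.099 ] 0.07130744088037251 -17.181715278587248
[0.5585 0.1789 0.1569] [ 179.7112   -0.1832 -107.9452]
[0.5567 0.1793 0.055 ]
N 4 d [-0.01  0.36 24.73] w [ 0.0013 -0.0008  0.0002]
```

```bash
python3 -m creep '[[0,[0,0,25],[0,0,0]],[0,[0,0,25],[0,0,0]],[0,[0,0.4,25],[0.0025,-0.0015,0]],[0,[0,0,24],[0.0025,-0.0015,0]],[0,[0,0,0],[0,0,0]],[1,[0,0,0],[0,0,0]],[1,[0,0,0],[0,0,0]],[1,[0,0,0],[0,0,0]],[1,[0,0,0],[0,0,0]],[1,[0,0,0],[0,0,0]],[1,[0,0,0],[0,0,0]],[1,[0,0,0],[0,0,0]]]' 110
```

```text
t: 5.4
ee_pos: [0.5591, 0.1789, 0.0613]
tool_rot: [-179.7, 0.2, -108.1]
wrist_force: [-0.4, 0.4, 2.0]
finger_gap: 0.0087
```

```bash
python3 -m creep '[[1,[0,0,0],[0,0,0]],[1,[0,0,0],[0,0,0]]]';python3 - <<'E'
from h import *
import cv2
p,d=vision.capture("wrist"); cv2.imwrite("pics/w4.png",p[:,:,::-1])
q,R,s=pose(); print(q,s["tool_rot"],s["finger_gap"],s["wrist_force"])
E
```

```text
t: 5.6
ee_pos: [0.5591, 0.1789, 0.0612]
tool_rot: [-179.7, 0.2, -108.1]
wrist_force: [-0.3, 0.5, 2.3]
finger_gap: 0.0081
[0.5591 0.1789 0.0612] [-179.694     0.1858 -108.1425] 0.008108022091279565 [-0.5812  0.9542  1.8753]
```

View pics/w4.png

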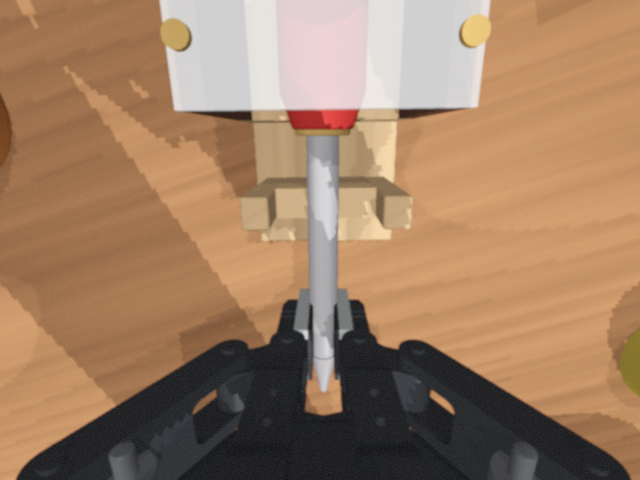

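The pads hold the shank, with the taper just behind them and the handle visible under the roof. Next I'll lift 16 mm and start drawing out (tool +y).

```bash
python3 -m creep '[[1,[0,0,-4],[0,0,0]],[1,[0,0,-4],[0,0,0]],[1,[0,0,-4],[0,0,0]],[1,[0,0,-4],[0,0,0]],[1,[0,0,0],[0,0,0]],[1,[0,8,0],[0,0,0]],[1,[0,12,0],[0,0,0]],[1,[0,0,0],[0,0,0]]]';python3 - <<'E'
from h import *
import cv2
m=vision.camera_model("wrist")
p,d=vision.capture("wrist"); cv2.imwrite("pics/w5.png",p[:,:,::-1])
p,d=vision.capture("scene"); cv2.imwrite("pics/s5.png",cv2.resize(p[200:320,310:440,::-1],None,fx=5,fy=5))
q,R,s=pose(); print(q,s["tool_rot"],s["finger_gap"],s["wrist_force"])
E
```

```text
t: 6.45
ee_pos: [0.5382, 0.1855, 0.0767]
tool_rot: [-179.8, 0.1, -108.1]
wrist_force: [-0.4, -0.6, -1.4]
finger_gap: 0.0082
[0.5396 0.1852 0.0771] [-179.7106    0.17   -108.1102] 0.00837700512206004 [ 0.3931  0.7909 -1.1569]
```

View pics/w5.png

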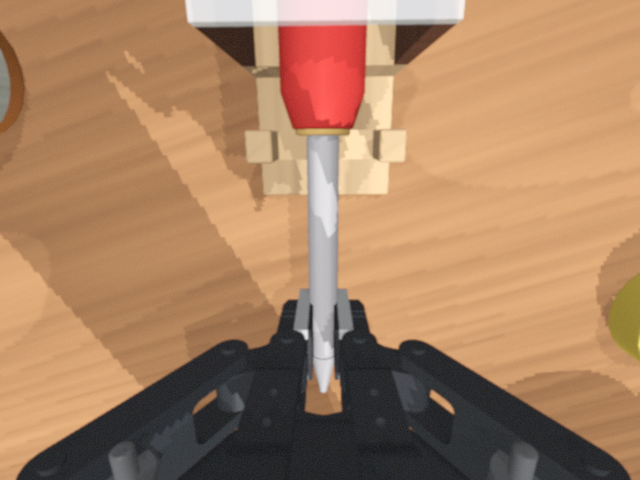

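View pics/s5.png

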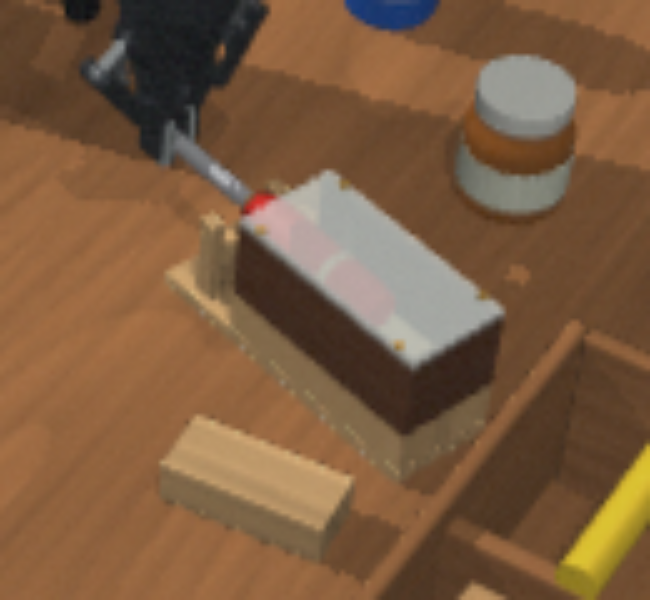

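Shoulder still at (323,130) in the wrist view, so no sag, and the handle has moved out over the saddle. Continuing the draw.

```bash
python3 -m creep '[[1,[0,15,0],[0,0,0]],[1,[0,20,0],[0,0,0]],[1,[0,20,0],[0,0,0]],[1,[0,20,0],[0,0,0]],[1,[0,20,0],[0,0,0]],[1,[0,20,0],[0,0,0]],[1,[0,20,0],[0,0,0]],[1,[0,12,-5],[0,0,0]],[1,[0,0,-20],[0,0,0]],[1,[0,0,-40],[0,0,0]],[1,[0,0,-40],[0,0,0]],[1,[0,0,-40],[0,0,0]]]';python3 - <<'E'
from h import *
import cv2
m=vision.camera_model("wrist")
p,d=vision.capture("wrist"); cv2.imwrite("pics/w6.png",p[:,:,::-1])
q,R,s=pose(); print(q,s["tool_rot"],s["finger_gap"],s["wrist_force"],s["joint_positions"])
E
```

```text
t: 7.75
ee_pos: [0.3994, 0.2305, 0.2234]
tool_rot: [-179.7, 0.2, -108.2]
wrist_force: [0.7, -0.2, -1.5]
finger_gap: 0.0082
[0.4012 0.2314 0.2298] [-179.3094    0.5481 -108.144 ] 0.008351732905417273 [1.7884 1.244  7.4776] [ 25.4775   6.8972 102.8529  -0.0852  69.3719 133.6542]
```

View pics/w6.png

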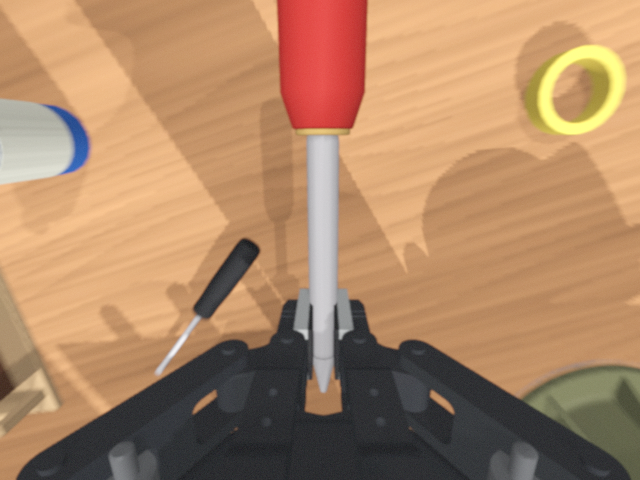

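```bash
python3 - <<'E'
from h import *
p,R,s=pose();m=vision.camera_model("wrist");V=m["view"];Rc=V[:3,:3];c=-Rc.T@V[:3,3]
ct=R.inv().apply(c-p)
for (u,v) in [(323,130),(323,134),(323,391),(323,357)]:
    d=R.inv().apply(Rc.T@np.linalg.inv(m["K"])@np.array([u,v,1.]))
    for z in (.003,.006): print(u,v,z,ct+d*(z-ct[2])/d[2])
# target pre-pose, clip estimate
yaw=14; o=np.array([.6287,-.191,.135]); a=np.radians(yaw);t=np.radians(32)
X=np.array([np.cos(a)*np.cos(t),np.sin(a)*np.cos(t),np.sin(t)]);Y=np.array([-np.sin(a),np.cos(a),0]);Z=np.cross(X,Y);print(X,Z)
Rt=toolR(yaw-90,32);print(Rt.as_matrix())
# rod at clip coords: grip s=78, clip s=26 -> grip at x=-52 ; side offset
tgt=o-X*.052+Z*(.09+.006)+Y*.07; print(tgt)
plan([.45,.0,.30],toolR(yaw-90,0),12)
plan(tgt,Rt,12)
E
```

```text
323 130 0.003 [-0.0003 -0.079   0.003 ]
323 130 0.006 [-0.0003 -0.079   0.006 ]
323 134 0.003 [-0.0003 -0.0776  0.003 ]
323 134 0.006 [-0.0003 -0.0776  0.006 ]
323 391 0.003 [-0.0003  0.033   0.003 ]
323 391 0.006 [-0.0003  0.0357  0.006 ]
323 357 0.003 [-0.0003  0.0148  0.003 ]
323 357 0.006 [-0.0003  0.0171  0.006 ]
[0.8229 0.2052 0.5299] [-0.5142 -0.1282  0.848 ]
[[ 0.2419 -0.8229  0.5142]
 [-0.9703 -0.2052  0.1282]
 [ 0.     -0.5299 -0.848 ]]
[ 0.5196 -0.1461  0.1889]
N 12 d [19.23 -5.32 -5.9 ] w [-0.0012  0.0005 -0.0468]
N 12 d [ 31.38 -10.95   5.52] w [ 0.0441 -0.0126 -0.0456]
```

```bash
python3 - <<'E'
from h import *
yaw=14; o=np.array([.6287,-.191,.135]); a=np.radians(yaw);t=np.radians(32)
X=np.array([np.cos(a)*np.cos(t),np.sin(a)*np.cos(t),np.sin(t)]);Y=np.array([-np.sin(a),np.cos(a),0]);Z=np.cross(X,Y)
plan(o-X*.052+Z*(.126)+Y*.07,toolR(yaw-90,32),12)
E
```

```text
N 12 d [ 31.66 -10.26   3.1 ] w [ 0.0441 -0.0126 -0.0456]
```

```bash
python3 -m creep '[[1,[31.7,-10.3,3.1],[0.0441,-0.0126,-0.0456]],[1,[31.7,-10.3,3.1],[0.0441,-0.0126,-0.0456]],[1,[31.7,-10.3,3.1],[0.0441,-0.0126,-0.0456]],[1,[31.7,-10.3,3.1],[0.0441,-0.0126,-0.0456]],[1,[31.7,-10.3,3.1],[0.0441,-0.0126,-0.0456]],[1,[31.7,-10.3,3.1],[0.0441,-0.0126,-0.0456]],[1,[31.7,-10.3,3.1],[0.0441,-0.0126,-0.0456]],[1,[31.7,-10.3,3.1],[0.0441,-0.0126,-0.0456]],[1,[31.7,-10.3,3.1],[0.0441,-0.0126,-0.0456]],[1,[31.7,-10.3,3.1],[0.0441,-0.0126,-0.0456]],[1,[31.7,-10.3,3.1],[0.0441,-0.0126,-0.0456]],[1,[31.7,-10.3,3.1],[0.0441,-0.0126,-0.0456]]]'; python3 -m creep '[[1,[0,0,0],[0,0,0]],[1,[0,0,0],[0,0,0]]]'; python3 - <<'E'
from h import *
import cv2
m=vision.camera_model("wrist");np.save("w7_V.npy",m["view"])
p,d=vision.capture("wrist"); cv2.imwrite("pics/w7.png",p[:,:,::-1]);np.save("w7_d.npy",d)
q,R,s=pose(); print(q,s["tool_rot"],s["finger_gap"],s["wrist_force"],s["joint_positions"])
E
```

```text
t: 9.0
ee_pos: [0.5031, -0.1531, 0.2068]
tool_rot: [-148.4, -0.2, -75.9]
wrist_force: [0.2, 1.3, -1.3]
finger_gap: 0.0084
t: 9.2
ee_pos: [0.5025, -0.1518, 0.2061]
tool_rot: [-148.6, -0.0, -76.1]
wrist_force: [-0.2, 0.9, -2.0]
finger_gap: 0.0084
[ 0.5024 -0.1511  0.2062] [-148.5854   -0.0462  -76.0508] 0.00809107117288985 [-0.021  -0.2836 -0.7123] [-29.562    6.9215 111.0415  31.8745  42.7376  26.4249]
```

View pics/w7.png

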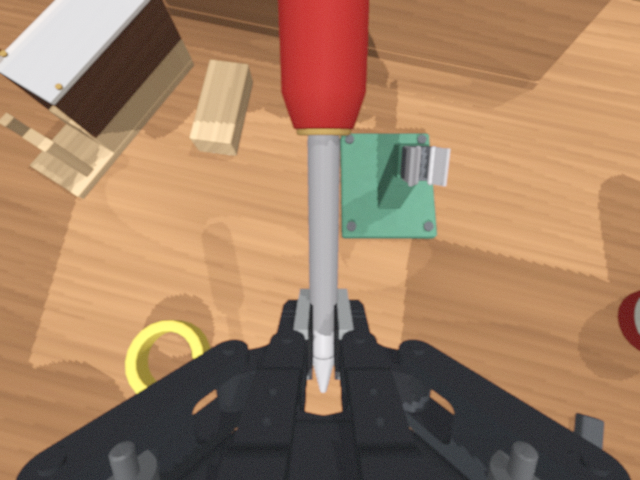

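The clip shows at (427,165) and its foot at corners (341,134), (430,134), (436,237), (343,238). Zooming in.

```bash
python3 - <<'E'
import cv2,numpy as np
t=cv2.imread("pics/w7.png")
cv2.imwrite("pics/w7c.png",cv2.resize(t[125:245,335:455],None,fx=5,fy=5,interpolation=cv2.INTER_CUBIC))
d=np.load("w7_d.npy"); np.set_printoptions(precision=3,suppress=True,linewidth=250)
print(d[142:190:3,396:454:3])
E
```

```text
[[0.372 0.37  0.373 0.372 0.371 0.371 0.371 0.371 0.368 0.37  0.372 0.374 0.387 0.388 0.388 0.389 0.387 0.386 0.387 0.387]
 [0.263 0.253 0.253 0.253 0.253 0.252 0.253 0.253 0.254 0.252 0.252 0.252 0.386 0.388 0.387 0.387 0.385 0.387 0.386 0.386]
 [0.261 0.253 0.25  0.241 0.233 0.226 0.216 0.221 0.226 0.236 0.237 0.236 0.225 0.223 0.221 0.218 0.218 0.216 0.387 0.385]
 [0.261 0.255 0.251 0.241 0.233 0.216 0.216 0.223 0.226 0.237 0.237 0.237 0.224 0.224 0.223 0.22  0.217 0.216 0.385 0.385]
 [0.262 0.254 0.251 0.241 0.232 0.216 0.217 0.224 0.227 0.237 0.238 0.238 0.226 0.225 0.222 0.221 0.218 0.216 0.383 0.384]
 [0.261 0.256 0.252 0.242 0.232 0.218 0.218 0.224 0.237 0.237 0.238 0.228 0.225 0.225 0.223 0.22  0.219 0.217 0.384 0.383]
 [0.261 0.255 0.25  0.24  0.232 0.218 0.218 0.226 0.238 0.24  0.239 0.228 0.228 0.225 0.223 0.221 0.22  0.217 0.382 0.383]
 [0.26  0.256 0.25  0.241 0.233 0.218 0.22  0.226 0.24  0.239 0.239 0.228 0.226 0.225 0.223 0.222 0.218 0.218 0.381 0.381]
 [0.262 0.256 0.25  0.241 0.232 0.219 0.22  0.228 0.24  0.239 0.239 0.23  0.227 0.225 0.223 0.222 0.218 0.22  0.38  
[... 168 characters left out ...]
0.224 0.229 0.242 0.242 0.241 0.229 0.229 0.228 0.223 0.223 0.219 0.38  0.378 0.379]
 [0.261 0.258 0.25  0.24  0.232 0.22  0.225 0.229 0.24  0.241 0.243 0.23  0.229 0.226 0.224 0.224 0.22  0.376 0.377 0.377]
 [0.276 0.261 0.251 0.242 0.233 0.221 0.225 0.231 0.242 0.243 0.242 0.232 0.23  0.227 0.    0.223 0.221 0.378 0.378 0.376]
 [0.284 0.283 0.283 0.241 0.233 0.222 0.227 0.232 0.361 0.36  0.36  0.231 0.23  0.228 0.225 0.224 0.222 0.375 0.377 0.378]
 [0.289 0.29  0.289 0.29  0.289 0.222 0.229 0.361 0.361 0.361 0.36  0.233 0.361 0.228 0.225 0.224 0.221 0.376 0.377 0.374]
 [0.296 0.297 0.297 0.296 0.294 0.295 0.36  0.358 0.359 0.36  0.359 0.359 0.36  0.373 0.376 0.375 0.376 0.374 0.375 0.376]]
```

View pics/w7c.png

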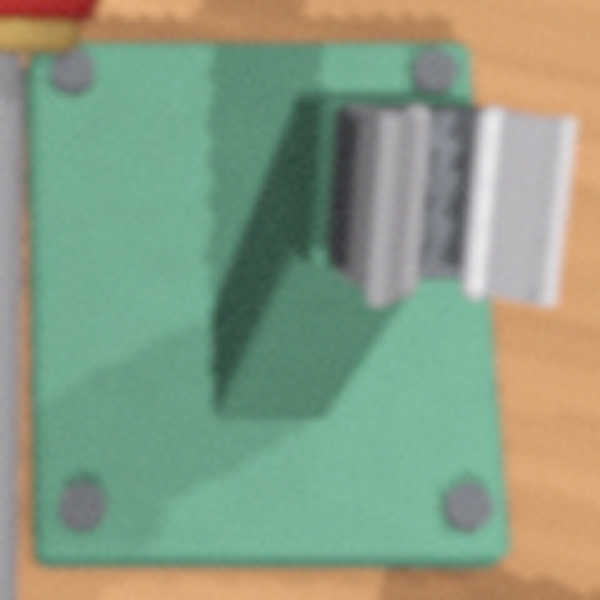

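```bash
python3 - <<'E'
from h import *
m=vision.camera_model("wrist");V=np.load("w7_V.npy");d=np.load("w7_d.npy")
v,u=np.mgrid[125:245,335:460]; D=d[125:245,335:460]; ok=(D>0)&(u>341)
P=np.linalg.inv(m["K"])@np.stack([u[ok],v[ok],np.ones(ok.sum())])*D[ok]; W=(V[:3,:3].T@(P-V[:3,3:4])).T
# foot: top z near .014
f=W[(abs(W[:,2]-.014)<.006)]; print("foot pts z",np.median(f[:,2]))
# clip points
yaw=14.; o=np.array([.6287,-.191,.135]);t=np.radians(32)
def fr(yaw):
    a=np.radians(yaw);X=np.array([np.cos(a)*np.cos(t),np.sin(a)*np.cos(t),np.sin(t)]);Y=np.array([-np.sin(a),np.cos(a),0]);return np.array([X,Y,np.cross(X,Y)])
F=fr(yaw); C=(W-o)@F.T; sel=(abs(C[:,0])<.03)&(abs(C[:,1])<.03)&(C[:,2]>-.02)&(C[:,2]<.03)
c=C[sel]; up=c[c[:,2]>.008]; print(len(up))
for nm,g in (("L",up[up[:,1]>np.median(up[:,1])*0+up[:,1].mean()]),("R",up[up[:,1]<=up[:,1].mean()])):
    print(nm,"x",np.percentile(g[:,0],[1,50,99]),"y",np.percentile(g[:,1],[1,50,99]),"z",np.percentile(g[:,2],[1,50,99]))
    A=np.polyfit(g[:,0],g[:,1],1);print("slope deg",np.degrees(A[0]))
fl=c[(c[:,2]<.002)&(c[:,2]>-.012)]; print("floor",np.percentile(fl,[5,50,95],axis=0),len(fl))
import cv2
# foot outline rect
g=f[:,:2].astype(np.float32); print(cv2.minAreaRect(g*1000))
np.save("clipc.npy",c)
E
```

```text
foot pts z 0.014103572207728808
883
L x [-0.0139 -0.0019  0.0096] y [0.0039 0.0094 0.0122] z [0.008  0.0157 0.0184]
slope deg 0.4746108340491443
R x [-0.0141 -0.0017  0.0096] y [-0.0125 -0.0085 -0.0039] z [0.0081 0.0135 0.0186]
slope deg 0.331164554797365
floor [[-0.013  -0.0061 -0.0105]
 [-0.0016 -0.0016 -0.0045]
 [ 0.0094  0.01   -0.    ]] 486
((664.6493530273438, -183.13992309570312), (120.30873107910156, 98.54891967773438), 13.387465476989746)
```

```bash
python3 - <<'E'
from h import *
c=np.load("clipc.npy")
g=c[(abs(c[:,1])<.003)&(abs(c[:,0]+.002)<.008)]; print(np.histogram(g[:,2],bins=np.arange(-.02,.02,.002)))
g=c[(abs(c[:,0]+.002)<.008)]
for y in np.arange(-.015,.0151,.002):
    k=g[abs(g[:,1]-y)<.001]; print(round(y,3),len(k),np.percentile(k[:,2],[5,50,95]) if len(k) else '')
E
```

```text
(array([ 0,  0,  0,  0,  0,  0,  0, 63, 34,  0,  0,  0,  2,  1,  0,  0,  0,
        0,  0]), array([-0.02 , -0.018, -0.016, -0.014, -0.012, -0.01 , -0.008, -0.006,
       -0.004, -0.002, -0.   ,  0.002,  0.004,  0.006,  0.008,  0.01 ,
        0.012,  0.014,  0.016,  0.018]))
-0.015 0 
-0.013 17 [0.0161 0.0168 0.0176]
-0.011 86 [0.0153 0.0173 0.0183]
-0.009 119 [0.0123 0.0147 0.0174]
-0.007 135 [-0.0048  0.0108  0.0133]
-0.005 157 [-0.0053  0.0068  0.0095]
-0.003 100 [-0.0052 -0.0034  0.0082]
-0.001 63 [-0.0055 -0.0044 -0.0032]
0.001 2 [-0.0037 -0.0034 -0.0032]
0.003 22 [0.0058 0.0074 0.0082]
0.005 52 [0.0074 0.0083 0.0094]
0.007 36 [0.0097 0.0111 0.0132]
0.009 231 [-0.0183 -0.0023  0.0158]
0.011 97 [-0.0098  0.0169  0.018 ]
0.013 5 [0.0168 0.0174 0.0175]
0.015 0
```

```bash
cat >> h.py <<'E'
CY=14.; _a=np.radians(CY);_t=np.radians(32)
CX=np.array([np.cos(_a)*np.cos(_t),np.sin(_a)*np.cos(_t),np.sin(_t)]);CYv=np.array([-np.sin(_a),np.cos(_a),0]);CZ=np.cross(CX,CYv)
CO=np.array([.6287,-.191,.135])-.002*CX+.0015*CZ
CR=toolR(CY-90,32)
def clipf(P): return np.array([CX,CYv,CZ])@(np.array(P)-CO)*1000
E
python3 - <<'E'
from h import *
print(CO); p,R,s=pose(); print(clipf(p))
plan(CO-.052*CX+(.05-.006)*CZ,CR,4)
E
```

```text
[ 0.6263 -0.1916  0.1352]
[-56.0161  69.29   118.7197]
N 4 d [17.31 -1.13 18.69] w [ 0.0026 -0.0003 -0.0001]
```

```bash
python3 -m creep '[[1,[17.3,-1.1,15.7],[0.0026,0,0]],[1,[17.3,-1.1,15.7],[0.0026,0,0]],[1,[17.3,-1.1,15.7],[0.0026,0,0]],[1,[17.3,-1.1,15.7],[0.0026,0,0]],[1,[0,0,0],[0,0,0]],[1,[0,0,0],[0,0,0]]]'; python3 - <<'E'
from h import *
import cv2
p,d=vision.capture("wrist"); cv2.imwrite("pics/w8.png",p[:,:,::-1])
p,d=vision.capture("scene"); cv2.imwrite("pics/s8.png",cv2.resize(p[240:380,230:380,::-1],None,fx=4,fy=4))
q,R,s=pose(); print(clipf(q),s["tool_rot"],s["finger_gap"],s["wrist_force"])
plan(CO-.052*CX+.031*CZ,CR,4)
E
```

```text
t: 9.85
ee_pos: [0.5549, -0.2086, 0.1553]
tool_rot: [-148.0, -0.0, -76.0]
wrist_force: [-0.1, -0.4, -1.1]
finger_gap: 0.0084
[-51.2169   0.6908  56.4884] [-147.9275   -0.0924  -75.9607] 0.008176187135191394 [-0.1431  0.4005 -0.4767]
N 4 d [0.17 0.2  6.37] w [-0.0003 -0.0003  0.0004]
```

View pics/w8.png

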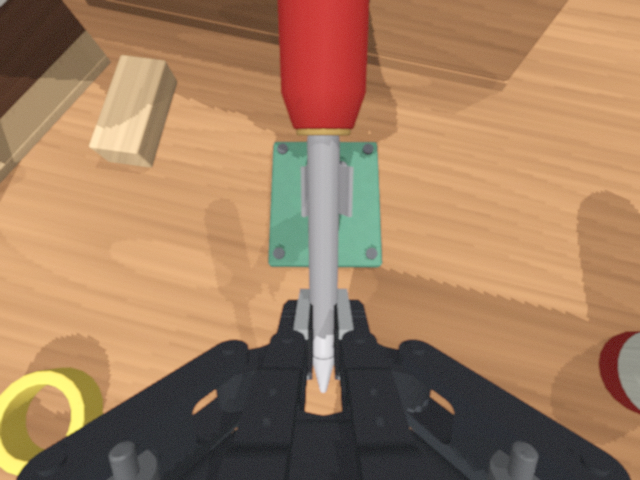

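View pics/s8.png

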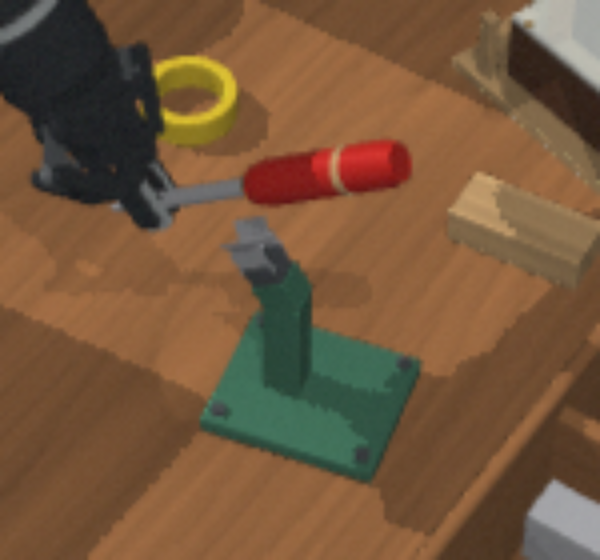

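```bash
python3 - <<'E'
import cv2
t=cv2.imread("pics/w8.png")
cv2.imwrite("pics/w8c.png",cv2.resize(t[130:275,265:390],None,fx=5,fy=5,interpolation=cv2.INTER_CUBIC))
E
```

```text
(no output)
```

View pics/w8c.png

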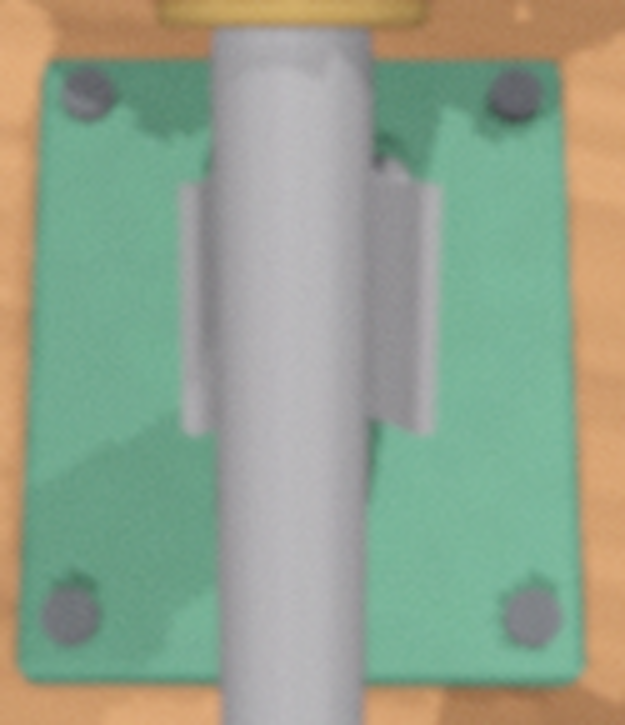

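Lips are centred at u≈327 and the rod at u≈323.6, so I need about 1.5 mm along tool +x. The rod is parallel to the channel. Now pressing in.

```bash
python3 -m creep '[[1,[0.7,0.4,8],[0,0,0]],[1,[0.7,0.4,8],[0,0,0]],[1,[0,0,8],[0,0,0]],[1,[0,0,4],[0,0,0]],[1,[0,0,3],[0,0,0]],[1,[0,0,3],[0,0,0]]]'; python3 -m creep '[[1,[0,0,3],[0,0,0]],[1,[0,0,3],[0,0,0]]]';python3 - <<'E'
from h import *
q,R,s=pose(); print(clipf(q),s["tool_rot"],R.inv().apply(s["wrist_force"]),R.inv().apply(s["moment"]))
E
```

```text
t: 10.55
ee_pos: [0.5724, -0.2067, 0.1258]
tool_rot: [-147.9, -0.1, -76.0]
wrist_force: [-0.9, -0.5, -1.0]
finger_gap: 0.0083
t: 10.75
ee_pos: [0.5755, -0.206, 0.1211]
tool_rot: [-147.9, -0.1, -76.0]
wrist_force: [-3.8, 1.1, 3.2]
finger_gap: 0.0083
[-52.1817  -1.686   15.9714] [-147.9188   -0.083   -75.9993] [-1.979   1.2093 -4.5278] [-0.1942 -0.3136 -0.0748]
```

```bash
python3 -m creep '[[1,[-0.3,0,3],[0,0,0]],[1,[0,0,3],[0,0,0]],[1,[0,0,2],[0,0,0]]]';python3 - <<'E'
from h import *
q,R,s=pose(); print(clipf(q),s["tool_rot"],R.inv().apply(s["wrist_force"]),R.inv().apply(s["moment"]))
E
```

```text
t: 11.05
ee_pos: [0.5794, -0.2046, 0.1137]
tool_rot: [-148.0, -0.1, -76.0]
wrist_force: [-0.3, -0.0, -1.3]
finger_gap: 0.0083
[-52.6374  -1.2275   7.5281] [-147.9678   -0.0578  -76.0002] [-0.0386  0.9404  0.9021] [-0.3613  0.0268  0.0182]
```

```bash
python3 -m creep '[[1,[0,0,1.5],[0,0,0]],[1,[0,0,1.5],[0,0,0]],[1,[0,0,0],[0,0,0]]]';python3 - <<'E'
from h import *
import cv2
p,d=vision.capture("wrist"); cv2.imwrite("pics/w9.png",p[:,:,::-1])
p,d=vision.capture("scene"); cv2.imwrite("pics/s9.png",cv2.resize(p[240:380,230:380,::-1],None,fx=4,fy=4))
q,R,s=pose(); print(clipf(q),s["tool_rot"],R.inv().apply(s["wrist_force"]),R.inv().apply(s["moment"]))
E
```

```text
t: 11.35
ee_pos: [0.5806, -0.2045, 0.1116]
tool_rot: [-148.0, -0.1, -76.0]
wrist_force: [-9.7, -0.1, 4.8]
finger_gap: 0.0083
[-52.7273  -1.4363   5.166 ] [-147.9655   -0.065   -76.0043] [-1.9282  5.3968 -9.4981] [-0.8579 -0.3395 -0.1075]
```

View pics/w9.png

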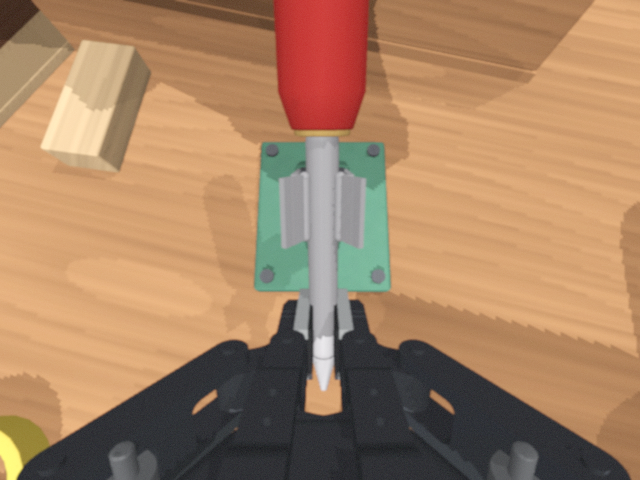

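View pics/s9.png

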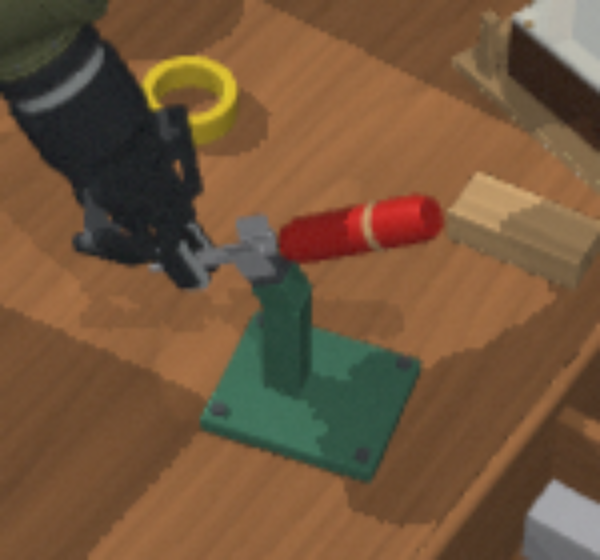

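The lips are symmetric about the rod (280–306 and 338–366) and the floor is loaded at about 9 N, so it is seated. Unloading slightly, then letting go.

```bash
python3 -m creep '[[1,[0,0,-1],[0,0,0]],[0.8,[0,0,0],[0,0,0]],[0.5,[0,0,0],[0,0,0]],[0.4,[0,0,0],[0,0,0]],[0.4,[0,0,0],[0,0,0]],[0.4,[0,0,0],[0,0,0]],[0.4,[0,0,0],[0,0,0]],[0.4,[0,0,0],[0,0,0]]]';python3 - <<'E'
from h import *
import cv2
p,d=vision.capture("wrist"); cv2.imwrite("pics/w10.png",p[:,:,::-1])
q,R,s=pose(); print(clipf(q),s["finger_gap"],s["tool_rot"],R.inv().apply(s["wrist_force"]),R.inv().apply(s["moment"]))
E
```

```text
t: 12.25
ee_pos: [0.5804, -0.2045, 0.1125]
tool_rot: [-147.9, -0.1, -76.0]
wrist_force: [-0.0, -0.1, 0.4]
finger_gap: 0.0514
[-52.3757  -1.3856   5.9678] 0.05131383834769187 [-147.9385   -0.0756  -76.0085] [ 0.0345  0.0474 -0.1751] [-0.2439 -0.0134 -0.004 ]
```

View pics/w10.png

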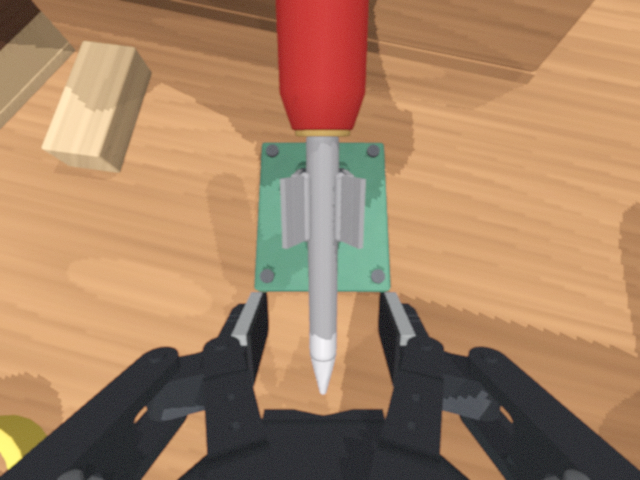

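The awl stays in the clip with forces near zero and the fingers open. Backing off along -z, then going uphill over the handle.

```bash
python3 -m creep '[[0.4,[0,0,-15],[0,0,0]],[0.2,[0,0,-30],[0,0,0]],[0,[0,0,-40],[0,0,0]],[0,[0,-32,0],[0,0,0]],[0,[0,-32,0],[0,0,0]],[0,[0,-32,0],[0,0,0]],[0,[0,-32,0],[0,0,0]],[0,[0,0,0],[0,0,0]],[0,[0,0,0],[0,0,0]]]';python3 - <<'E'
from h import *
import cv2
p,d=vision.capture("wrist"); cv2.imwrite("pics/w11.png",p[:,:,::-1])
q,R,s=pose(); print(clipf(q),s["finger_gap"],s["tool_rot"],s["joint_positions"])
E
```

```text
t: 13.2
ee_pos: [0.6417, -0.1887, 0.252]
tool_rot: [-148.0, -0.1, -76.0]
wrist_force: [0.2, 0.2, 0.3]
finger_gap: 0.0849
[74.5353 -1.016  90.6209] 0.08569123592164696 [-148.005    -0.0306  -75.9991] [-26.1096  21.427   86.3487  26.5055  49.8288  36.6132]
```

View pics/w11.png

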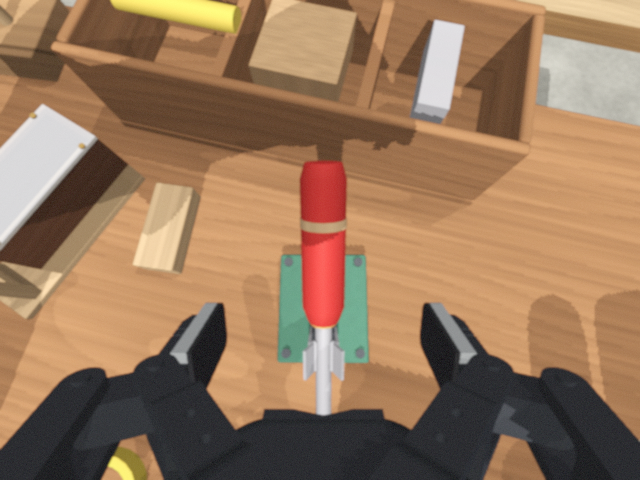

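Handle axis at u≈323, centred between the fingers. Going down and gripping at 120 N.

```bash
python3 -m creep '[[0,[0,-1,25],[0,0,0]],[0,[0,0,25],[0,0,0]],[0,[0,0,20],[0,0,0]],[0,[0,0,12],[0,0,0]],[0,[0,0,5],[0,0,0]],[0.5,[0,0,0],[0,0,0]],[1,[0,0,0],[0,0,0]],[1,[0,0,0],[0,0,0]],[1,[0,0,0],[0,0,0]],[1,[0,0,0],[0,0,0]],[1,[0,0,0],[0,0,0]]]' 120;python3 - <<'E'
from h import *
import cv2
p,d=vision.capture("wrist"); cv2.imwrite("pics/w12.png",p[:,:,::-1])
q,R,s=pose(); print(clipf(q),s["finger_gap"],s["tool_rot"],R.inv().apply(s["wrist_force"]),R.inv().apply(s["moment"]))
E
```

```text
t: 14.35
ee_pos: [0.6877, -0.1778, 0.18]
tool_rot: [-147.9, -0.1, -76.0]
wrist_force: [-1.4, 0.4, 0.4]
finger_gap: 0.0266
[77.0382 -1.4484  4.557 ] 0.027034383784646114 [-147.8928   -0.105   -76.0158] [ 0.0023 -3.4469 -3.2891] [-0.3662 -0.0784  0.1093]
```

View pics/w12.png

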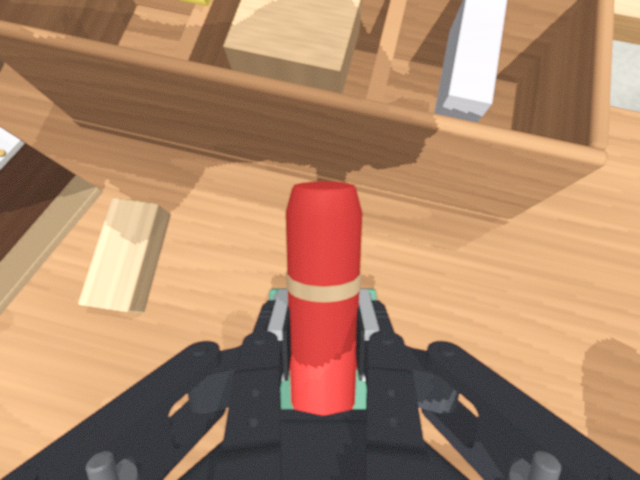

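Gripped (27 mm gap). Pulling out along -z.

```bash
python3 -m creep '[[1,[0,0,-2],[0,0,0]],[1,[0,0,-2],[0,0,0]],[1,[0,0,-3],[0,0,0]],[1,[0,0,-3],[0,0,0]],[1,[0,0,-3],[0,0,0]]]';python3 -m creep '[[1,[0,0,-4],[0,0,0]],[1,[0,0,-5],[0,0,0]],[1,[0,0,-5],[0,0,0]],[1,[0,0,-5],[0,0,0]],[1,[0,0,0],[0,0,0]]]';python3 - <<'E'
from h import *
import cv2
p,d=vision.capture("wrist"); cv2.imwrite("pics/w13.png",p[:,:,::-1])
p,d=vision.capture("scene"); cv2.imwrite("pics/s13.png",cv2.resize(p[240:380,230:380,::-1],None,fx=4,fy=4))
q,R,s=pose(); print(clipf(q),s["finger_gap"],s["tool_rot"],R.inv().apply(s["wrist_force"]),R.inv().apply(s["moment"]))
E
```

```text
t: 14.9
ee_pos: [0.6807, -0.1795, 0.1907]
tool_rot: [-147.9, -0.1, -76.0]
wrist_force: [-0.6, 0.1, -2.1]
finger_gap: 0.0266
t: 15.4
ee_pos: [0.671, -0.182, 0.2074]
tool_rot: [-147.9, -0.1, -76.0]
wrist_force: [-0.3, -0.4, -1.7]
finger_gap: 0.0266
[76.5837 -1.3369 36.2353] 0.026819573009920245 [-147.9322   -0.0819  -76.0166] [-0.0993  1.2437  0.6825] [-0.2757  0.0036 -0.0499]
```

View pics/w13.png

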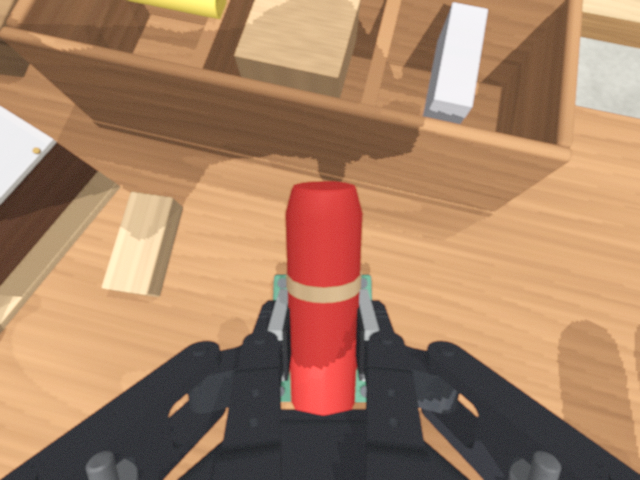

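View pics/s13.png

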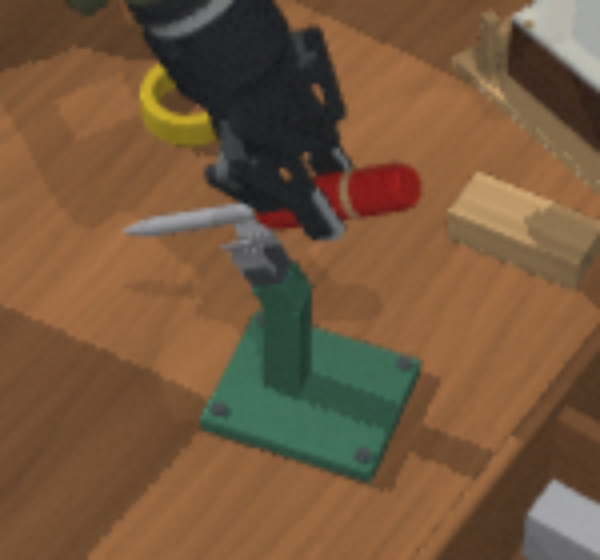

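The awl came out cleanly: the handle end stays at v=182, so no rotation in the grip. Raising it further.

```bash
python3 -m creep '[[1,[0,0,-15],[0,0,0]],[1,[0,0,-30],[0,0,0]],[1,[0,0,-30],[0,0,0]],[1,[0,0,-15],[0,0,0]],[1,[0,0,0],[0,0,0]]]';python3 - <<'E'
from h import *
q,R,s=pose(); print(q,clipf(q),s["tool_rot"],s["joint_positions"])
plan([.50,.0,.30],toolR(-76,7.5),8)
p0=np.array([.50,.0,.30]); R0=toolR(-76,7.5)
plan(p0,toolR(72.5,7.5),19,p0,R0)
E
```

```text
t: 16.0
ee_pos: [0.6244, -0.1938, 0.2853]
tool_rot: [-147.8, -0.2, -76.1]
wrist_force: [0.1, 0.9, -2.1]
finger_gap: 0.0269
[ 0.6244 -0.1938  0.2853] [ 77.5293  -1.6885 128.5184] [-147.7762   -0.2177  -76.0577] [-27.323   17.9446  86.4681  25.9078  53.072   37.0693]
N 8 d [-27.26   7.97  -5.18] w [-0.0539 -0.0005  0.    ]
N 19 d [ 0. -0. -0.] w [ 0.     -0.0178 -0.1352]
```

```bash
python3 -m creep '[[1,[-27.3,8,-5.2],[-0.0539,0,0]],[1,[-27.3,8,-5.2],[-0.0539,0,0]],[1,[-27.3,8,-5.2],[-0.0539,0,0]],[1,[-27.3,8,-5.2],[-0.0539,0,0]],[1,[-27.3,8,-5.2],[-0.0539,0,0]],[1,[-27.3,8,-5.2],[-0.0539,0,0]],[1,[-27.3,8,-5.2],[-0.0539,0,0]],[1,[-27.3,8,-5.2],[-0.0539,0,0]],[1,[0,0,0],[0,0,0]]]'; python3 -m creep '[[1,[0,0,0],[0,-0.0178,-0.1352]],[1,[0,0,0],[0,-0.0178,-0.1352]],[1,[0,0,0],[0,-0.0178,-0.1352]],[1,[0,0,0],[0,-0.0178,-0.1352]],[1,[0,0,0],[0,-0.0178,-0.1352]],[1,[0,0,0],[0,-0.0178,-0.1352]],[1,[0,0,0],[0,-0.0178,-0.1352]],[1,[0,0,0],[0,-0.0178,-0.1352]],[1,[0,0,0],[0,-0.0178,-0.1352]],[1,[0,0,0],[0,-0.0178,-0.1352]]]';python3 -m creep '[[1,[0,0,0],[0,-0.0178,-0.1352]],[1,[0,0,0],[0,-0.0178,-0.1352]],[1,[0,0,0],[0,-0.0178,-0.1352]],[1,[0,0,0],[0,-0.0178,-0.1352]],[1,[0,0,0],[0,-0.0178,-0.1352]],[1,[0,0,0],[0,-0.0178,-0.1352]],[1,[0,0,0],[0,-0.0178,-0.1352]],[1,[0,0,0],[0,-0.0178,-0.1352]],[1,[0,0,0],[0,-0.0178,-0.1352]],[1,[0,0,0],[0,0,0]]]'; python3 - <<'E'
from h import *
q,R,s=pose(); print(q,s["tool_rot"],s["joint_positions"])
M=np.array([.638,.1515,0]);hx=np.array([np.cos(np.radians(-17.5)),np.sin(np.radians(-17.5)),0])
t=M-hx*.215; t[2]=.24; print(t)
plan(t,toolR(72.5,7.5),6)
E
```

```text
t: 16.9
ee_pos: [0.4994, 0.0033, 0.2974]
tool_rot: [-172.8, -0.0, -75.8]
wrist_force: [0.8, -1.1, -1.5]
finger_gap: 0.0268
t: 17.9
ee_pos: [0.5002, 0.0005, 0.2966]
tool_rot: [-172.6, 0.2, 2.4]
wrist_force: [-0.4, 0.4, -1.3]
finger_gap: 0.0265
t: 18.9
ee_pos: [0.5002, 0.0008, 0.2966]
tool_rot: [-172.3, 0.1, 72.6]
wrist_force: [0.3, 0.0, -1.4]
finger_gap: 0.027
[0.5002 0.0008 0.2966] [-172.3393    0.1292   72.5921] [ -4.798   12.7649  87.1651   1.5441  87.5766 -77.5479]
[0.433  0.2162 0.24  ]
N 6 d [ 30.9  -20.02  12.15] w [-0.0005  0.0004  0.0002]
```

```bash
python3 -m creep '[[1,[30.9,-20,12.2],[-0.0005,0.0004,0.0002]],[1,[30.9,-20,12.2],[-0.0005,0.0004,0.0002]],[1,[30.9,-20,12.2],[-0.0005,0.0004,0.0002]],[1,[30.9,-20,12.2],[-0.0005,0.0004,0.0002]],[1,[30.9,-20,12.2],[-0.0005,0.0004,0.0002]],[1,[30.9,-20,12.2],[-0.0005,0.0004,0.0002]],[1,[0,0,0],[0,0,0]]]'; python3 - <<'E'
from h import *
import cv2
for n in ("scene","top","wrist"):
    p,d=vision.capture(n); cv2.imwrite(f"pics/c_{n}.png",p[:,:,::-1])
q,R,s=pose(); print(q,s["tool_rot"],s["joint_positions"],R.as_matrix())
tip=q+R.apply([0,.051+.115,.0045]); print("tip pred",tip,pr("scene",tip),pr("top",tip))
t=cv2.imread("pics/c_scene.png"); u=pr("scene",tip).astype(int);cv2.imwrite("pics/c_sc.png",cv2.resize(t[u[1]-70:u[1]+50,u[0]-80:u[0]+50],None,fx=5,fy=5)); print(u)
t=cv2.imread("pics/c_top.png"); v=pr("top",tip).astype(int);cv2.imwrite("pics/c_tc.png",cv2.resize(t[v[1]-30:v[1]+80,v[0]-60:v[0]+60],None,fx=5,fy=5)); print(v)
E
```

```text
t: 19.6
ee_pos: [0.4319, 0.2191, 0.2388]
tool_rot: [-172.4, 0.1, 72.3]
wrist_force: [0.6, -0.2, -1.1]
finger_gap: 0.0265
[0.4336 0.216  0.2404] [-172.5694    0.0246   72.2214] [ 20.0555  12.2613  95.3562   4.6265  78.3155 -53.3367] [[ 0.3053  0.9442 -0.1233]
 [ 0.9522 -0.3028  0.0391]
 [-0.0004 -0.1293 -0.9916]]
tip pred [0.5898 0.1659 0.2144] [357.614  198.1164] [279.8715 206.6524]
[357 198]
[279 206]
```

View pics/c_sc.png

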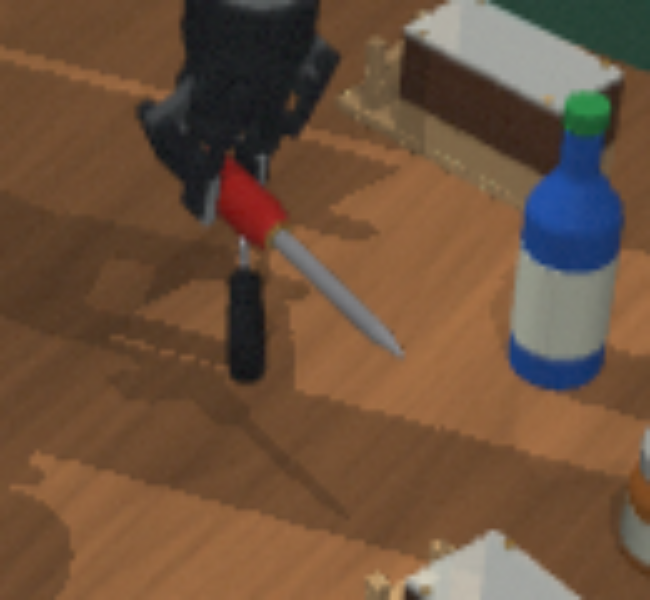

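View pics/c_tc.png

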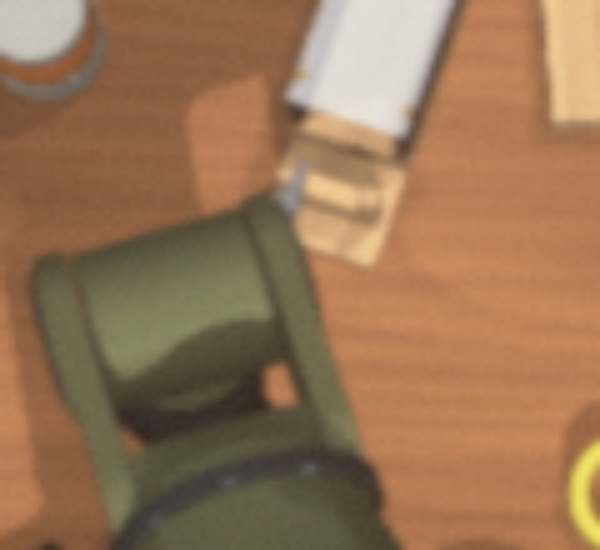

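View pics/c_wrist.png

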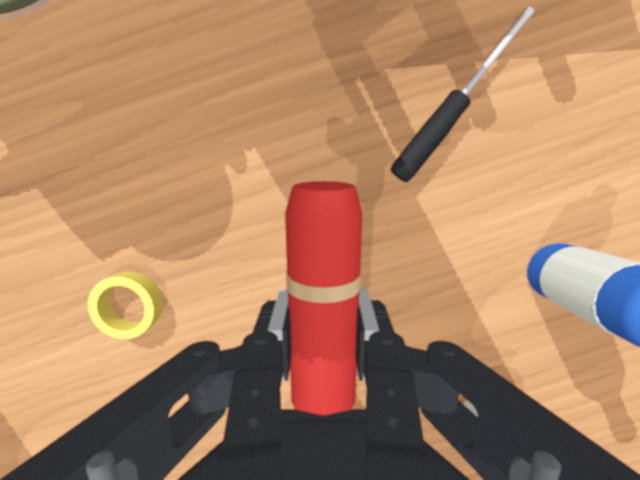

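Scene tip at (357.4,198.8) against the predicted (357.6,198.1), so the awl's pose in the gripper is confirmed. Planning the insertion.

```bash
cat >> h.py <<'E'
HM=np.array([.638,.1515,0]);HX=np.array([np.cos(np.radians(-17.5)),np.sin(np.radians(-17.5)),0]);HY=np.array([-HX[1],HX[0],0])
def hold(P): P=np.array(P)-HM; return np.array([P@HX,P@HY,P[2]])*1000
HR=toolR(72.5,7.5)
E
python3 - <<'E'
from h import *
q,R,s=pose();print(hold(q),s["tool_rot"])
A=HM-.215*HX;A[2]=.082;B=HM-.059*HX;B[2]=.082
plan(A,HR,5); plan(B,HR,12,A,HR)
E
```

```text
[-214.3096    0.0588  240.3718] [-172.5694    0.0246   72.2214]
N 5 d [-0.    3.97 31.42] w [ 0.0002 -0.     -0.001 ]
N 12 d [ 0.   12.89 -1.7 ] w [0. 0. 0.]
```

```bash
python3 -m creep '[[1,[0,4,31.4],[0,0,-0.001]],[1,[0,4,31.4],[0,0,-0.001]],[1,[0,4,31.4],[0,0,-0.001]],[1,[0,4,31.4],[0,0,-0.001]],[1,[0,4,31.4],[0,0,-0.001]],[1,[0,0,0],[0,0,0]],[1,[0,0,0],[0,0,0]]]'; python3 - <<'E'
from h import *
import cv2
p,d=vision.capture("scene"); cv2.imwrite("pics/s14.png",cv2.resize(p[190:310,300:430,::-1],None,fx=5,fy=5))
q,R,s=pose(); print(hold(q),s["tool_rot"],hold(q+R.apply([0,.166,.0045])),pr("scene",q+R.apply([0,.166,.0045])))
B=HM-.059*HX;B[2]=.082
plan(B,HR,12)
E
```

```text
t: 20.45
ee_pos: [0.4336, 0.2159, 0.0832]
tool_rot: [-172.6, -0.0, 72.5]
wrist_force: [0.8, -0.9, -1.4]
finger_gap: 0.0266
[-214.0189    0.3059   83.9275] [-172.6666   -0.0884   72.5431] [-49.9512   0.4689  58.2757] [354.5287 238.6025]
N 12 d [-0.03 12.83 -1.51] w [ 0.0002 -0.0001  0.0001]
```

View pics/s14.png

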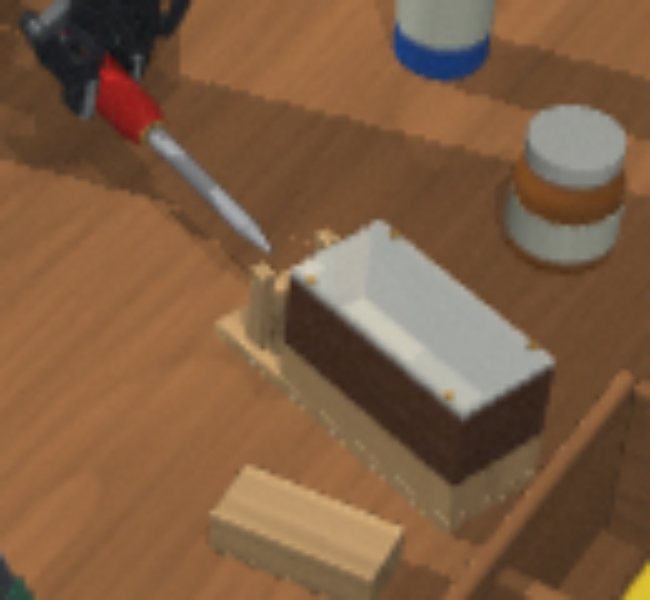

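Tip at (354,239.6), as predicted, lined up just in front of the saddle. Inserting.

```bash
python3 -m creep '[[1,[0,12.8,-1.5],[0,0,0]],[1,[0,12.8,-1.5],[0,0,0]],[1,[0,12.8,-1.5],[0,0,0]],[1,[0,12.8,-1.5],[0,0,0]],[1,[0,12.8,-1.5],[0,0,0]],[1,[0,12.8,-1.5],[0,0,0]],[1,[0,0,0],[0,0,0]]]'; python3 - <<'E'
from h import *
import cv2
p,d=vision.capture("scene"); cv2.imwrite("pics/s15.png",cv2.resize(p[190:310,300:430,::-1],None,fx=5,fy=5))
q,R,s=pose(); print(hold(q),s["tool_rot"],hold(q+R.apply([0,.166,.0045])))
B=HM-.059*HX;B[2]=.082
plan(B,HR,6)
E
```

```text
t: 21.2
ee_pos: [0.5082, 0.1927, 0.0813]
tool_rot: [-172.6, -0.0, 72.6]
wrist_force: [-0.7, 0.5, -1.2]
finger_gap: 0.0268
[-137.1652    0.2593   81.1508] [-172.5706   -0.0142   72.5951] [26.8591  0.5379 55.2239]
N 6 d [-0.06 12.9  -1.83] w [ 0.0002 -0.      0.0003]
```

View pics/s15.png

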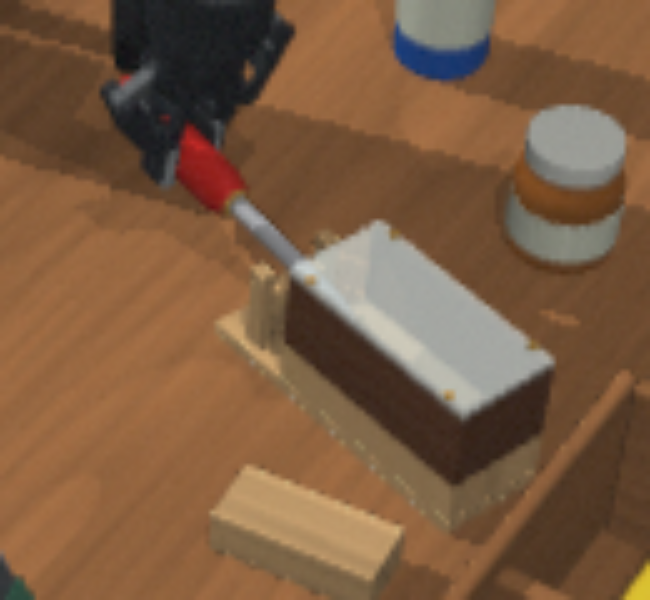

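The spike is under the roof, centred on the mouth. Continuing.

```bash
python3 -m creep '[[1,[0,12.9,-1.8],[0,0,0]],[1,[0,12.9,-1.8],[0,0,0]],[1,[0,12.9,-1.8],[0,0,0]],[1,[0,12.9,-1.8],[0,0,0]],[1,[0,12.9,-1.8],[0,0,0]],[1,[0,12.9,-1.8],[0,0,0]],[1,[0,0,0],[0,0,0]],[1,[0,0,0],[0,0,0]]]'; python3 - <<'E'
from h import *
import cv2
p,d=vision.capture("scene"); cv2.imwrite("pics/s16.png",cv2.resize(p[190:310,300:430,::-1],None,fx=5,fy=5))
q,R,s=pose(); print(hold(q),s["tool_rot"],hold(q+R.apply([0,.166,.0045])),hold(q+R.apply([0,-.004,.0045])),s["wrist_force"])
B=HM-.059*HX;B[2]=.074
plan(B,HR,4)
E
```

```text
t: 22.05
ee_pos: [0.5807, 0.1702, 0.0819]
tool_rot: [-172.5, -0.0, 72.6]
wrist_force: [-0.6, 0.4, -1.8]
finger_gap: 0.0269
[-60.4166   0.6948  81.9521] [-172.5443   -0.0068   72.6564] [103.5955   1.1455  55.95  ] [-64.9666   0.6829  78.0092] [ 0.4628 -0.19   -1.7552]
N 4 d [-0.17  0.61  1.93] w [0.0002 0.0001 0.0007]
```

View pics/s16.png

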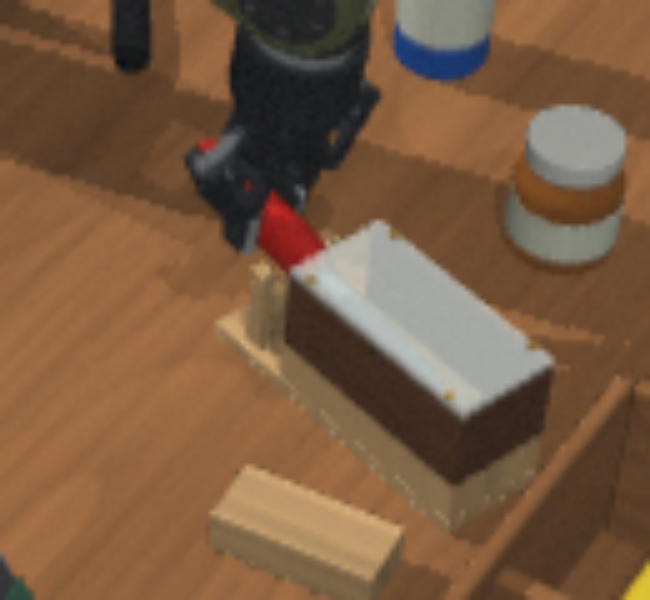

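```bash
python3 -m creep '[[1,[-0.4,2.5,2],[0,0,0]],[1,[-0.3,2.5,2],[0,0,0]],[1,[0,0,2],[0,0,0]],[1,[0,0,1.5],[0,0,0]],[1,[0,0,0],[0,0,0]]]'; python3 - <<'E'
from h import *
q,R,s=pose(); print(hold(q),s["tool_rot"],hold(q+R.apply([0,.166,.0045])),s["wrist_force"],s["moment"])
E
```

```text
t: 22.6
ee_pos: [0.5848, 0.1682, 0.0738]
tool_rot: [-172.6, -0.0, 72.6]
wrist_force: [0.7, 0.3, -1.6]
finger_gap: 0.0269
[-55.7706  -0.0918  73.7974] [-172.567    -0.0124   72.6417] [108.2518   0.3194  47.8602] [ 0.7094  0.3469 -1.5796] [-0.0379  0.0342 -0.0496]
```

```bash
python3 -m creep '[[1,[0,0,1],[0,0,0]],[1,[0,0,1],[0,0,0]],[1,[0,0,0],[0,0,0]]]'; python3 -m creep '[[1,[0,0,0.7],[0,0,0]],[1,[0,0,0],[0,0,0]]]';python3 - <<'E'
from h import *
q,R,s=pose(); print(hold(q),s["tool_rot"],hold(q+R.apply([0,.166,.0045])),s["wrist_force"],s["moment"])
E
```

```text
t: 22.9
ee_pos: [0.5848, 0.1683, 0.0728]
tool_rot: [-172.6, -0.0, 72.6]
wrist_force: [-3.5, -0.2, 6.3]
finger_gap: 0.0267
t: 23.1
ee_pos: [0.5848, 0.1684, 0.0726]
tool_rot: [-172.6, -0.0, 72.6]
wrist_force: [-6.0, -1.2, 10.9]
finger_gap: 0.0266
[-55.8435   0.0707  72.5715] [-172.6205   -0.046    72.6424] [108.203    0.499   46.7875] [-6.037  -1.1963 10.8846] [-0.2109  0.9367  0.0137]
```

```bash
python3 -m creep '[[1,[0,0,-1.5],[0.01,0,0]],[1,[0,0,0],[0.01,0,0]],[1,[0,0,0],[0,0,0]]]';python3 - <<'E'
from h import *
import cv2
q,R,s=pose(); print(hold(q),s["tool_rot"],hold(q+R.apply([0,.166,.0045])),s["wrist_force"],s["moment"])
for n in ("scene","wrist"):
    p,d=vision.capture(n); cv2.imwrite(f"pics/d_{n}.png",p[:,:,::-1] if n=="wrist" else cv2.resize(p[190:310,300:430,::-1],None,fx=5,fy=5))
E
```

```text
t: 23.4
ee_pos: [0.5852, 0.1682, 0.0734]
tool_rot: [-171.5, -0.1, 72.6]
wrist_force: [-0.1, -0.7, 6.3]
finger_gap: 0.0265
[-55.4028   0.0504  73.3525] [-171.4582   -0.0518   72.6285] [108.0871   0.4434  44.2464] [-0.1324 -0.7235  6.2956] [-0.1019  0.1724  0.0109]
```

View pics/d_scene.png

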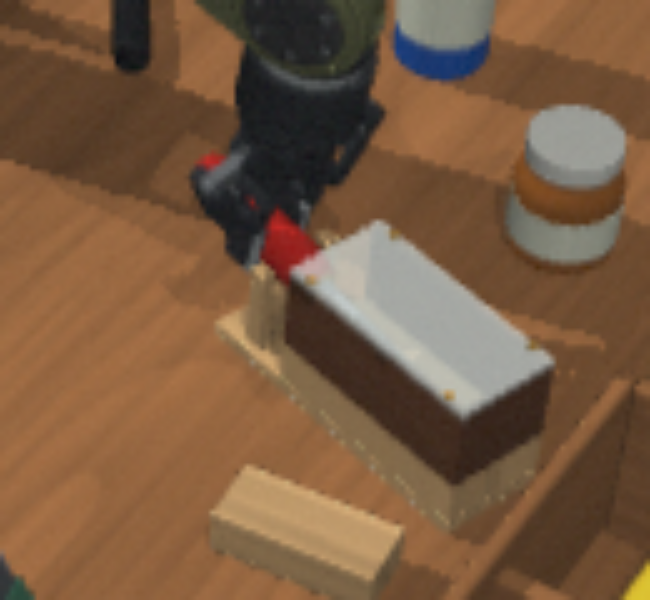

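View pics/d_wrist.png

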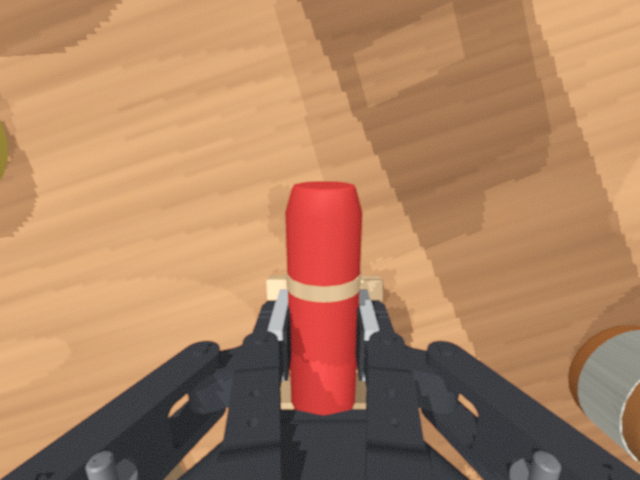

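Handle centred on the saddle, spike under the guard, and light contact at about 6 N upward. Unloading a little and letting go gradually.

```bash
python3 -m creep '[[1,[0,0,-0.5],[0,0,0]],[0.62,[0,0,0],[0,0,0]],[0.58,[0,0,0],[0,0,0]],[0.54,[0,0,0],[0,0,0]],[0.5,[0,0,0],[0,0,0]],[0.45,[0,0,0],[0,0,0]],[0.4,[0,0,0],[0,0,0]],[0.3,[0,0,0],[0,0,0]],[0.2,[0,0,0],[0,0,0]],[0.2,[0,0,0],[0,0,0]]]' 20;python3 - <<'E'
from h import *
import cv2
q,R,s=pose(); print(hold(q),s["tool_rot"],s["finger_gap"],s["wrist_force"],s["moment"])
for n in ("scene","wrist"):
    p,d=vision.capture(n); cv2.imwrite(f"pics/e_{n}.png",p[:,:,::-1] if n=="wrist" else cv2.resize(p[190:310,300:430,::-1],None,fx=5,fy=5))
E
```

```text
t: 24.5
ee_pos: [0.5849, 0.1682, 0.0734]
tool_rot: [-171.4, -0.0, 72.6]
wrist_force: [-0.7, 0.4, -0.4]
finger_gap: 0.0681
[-55.6771  -0.0701  73.4004] [-171.4414   -0.0223   72.6371] 0.06814994802403639 [-0.6582  0.3588 -0.3673] [-0.0641 -0.0812  0.0333]
```

View pics/e_wrist.png

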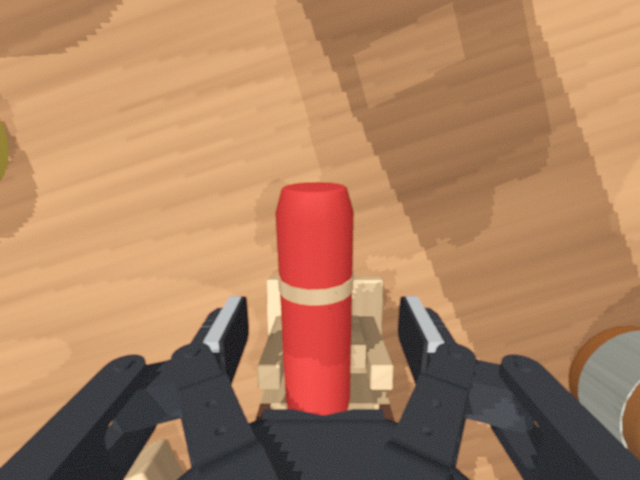

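View pics/e_scene.png

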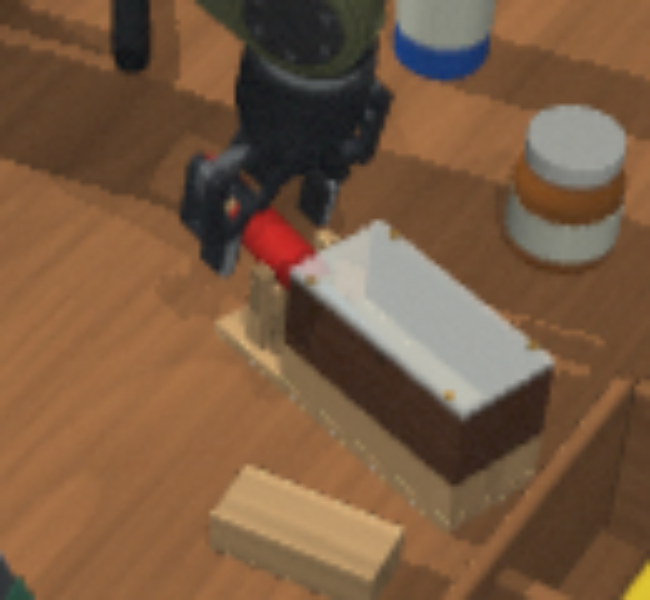

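Released and lying on the saddle, shifted about 2 mm sideways. Retracting and rechecking.

```bash
python3 -m creep '[[0.1,[0,-1,-5],[0,0,0]],[0,[0,-3,-20],[0,0,0]],[0,[0,-6,-40],[0,0,0]],[0,[0,-20,-40],[0,0,0]],[0,[0,-40,-40],[0,0,0]],[0,[0,-40,-30],[0,0,0]],[0,[0,-40,-20],[0,0,0]],[0,[0,0,0],[0,0,0]],[0,[0,0,0],[0,0,0]]]' 20;python3 - <<'E'
from h import *
import cv2
q,R,s=pose(); print(q,s["tool_rot"],s["finger_gap"],s["wrist_force"])
for n in ("scene","wrist","top"):
    p,d=vision.capture(n); cv2.imwrite(f"pics/f_{n}f.png",p[:,:,::-1]); 
    if n=="wrist": np.save("f_d.npy",d); np.save("f_V.npy",vision.camera_model("wrist")["view"])
    cv2.imwrite(f"pics/f_{n}.png",p[:,:,::-1] if n!="top" else cv2.resize(p[140:250,250:360,::-1],None,fx=5,fy=5))
E
```

```text
t: 25.5
ee_pos: [0.4746, 0.2027, 0.2841]
tool_rot: [-171.5, -0.1, 72.7]
wrist_force: [0.4, -0.2, -0.8]
finger_gap: 0.0856
[0.4746 0.2027 0.2841] [-171.5346   -0.0802   72.6863] 0.08563197880882131 [ 0.3926 -0.1891 -0.8401]
```

View pics/f_wrist.png

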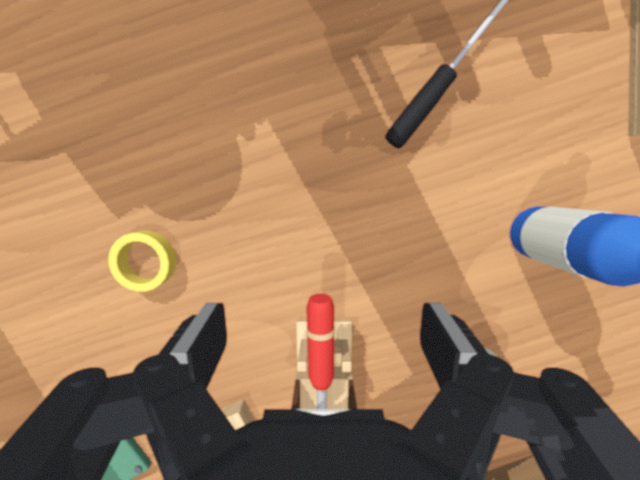

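View pics/f_scene.png

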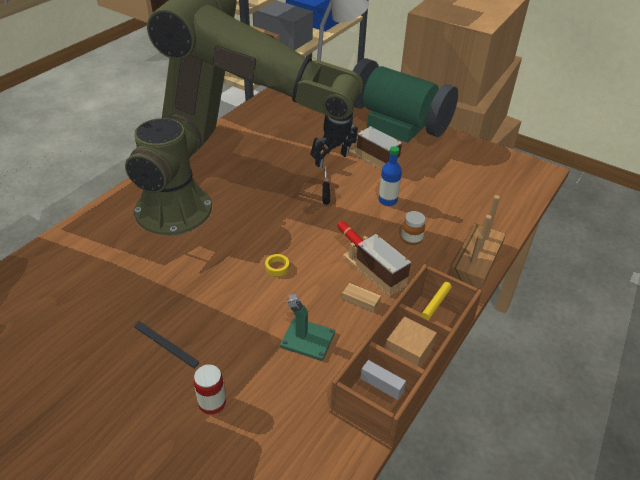

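View pics/f_top.png

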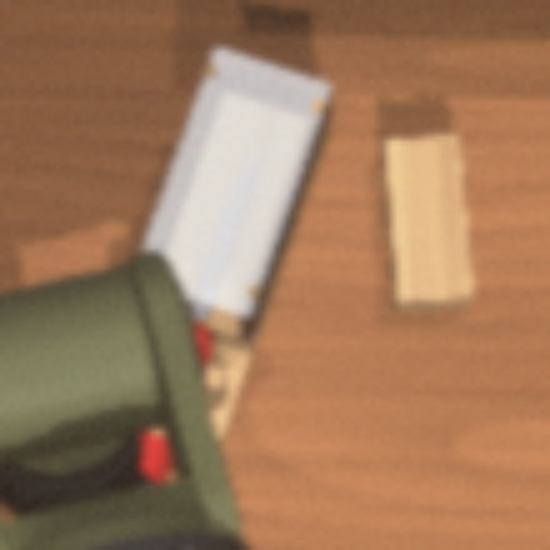

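```bash
python3 - <<'E'
from h import *
import cv2
m=vision.camera_model("wrist");
e=bp("wrist",320,295,.072,m); b=bp("wrist",321,389,.058,m); mid=bp("wrist",320,336,.080,m)
print("end",hold(e),"shoulder",hold(b),"band top",hold(mid))
t=bp("top",300,170,.045); print("tip",hold(t))
im=cv2.imread("pics/f_topf.png"); cv2.imwrite("pics/f_tc.png",cv2.resize(im[145:210,275:325],None,fx=9,fy=9,interpolation=cv2.INTER_CUBIC))
E
```

```text
end [-116.7265   -3.751    72.    ] shoulder [ 0.8581 -2.6872 58.    ] band top [-74.4336  -3.6492  80.    ]
tip [108.4018   0.217   45.    ]
```

View pics/f_tc.png

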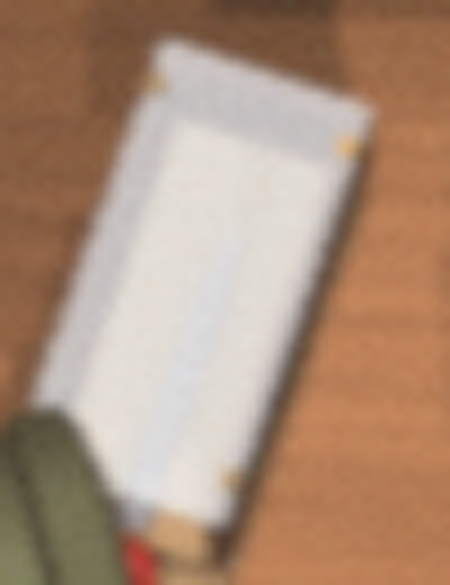

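```bash
python3 -m creep '[[0,[0,0,0],[0,0,0]],[0,[0,0,0],[0,0,0]],[0,[0,0,0],[0,0,0]]]'; python3 - <<'E'
from h import *
import cv2
p,d=vision.capture("wrist"); a=cv2.imread("pics/f_wristf.png")[:,:,::-1]
print(np.abs(p.astype(int)-a)[280:400,290:355].mean())
print(manip.job_done())
E
```

```text
t: 25.95
ee_pos: [0.4749, 0.2024, 0.2828]
tool_rot: [-171.4, 0.0, 72.6]
wrist_force: [-0.3, 0.2, -0.3]
finger_gap: 0.0854
2.773888888888889
the job is handed in; nothing more can be done
None
```

The awl is back in the holder the right way round and the job was handed in at about 26 s. The system gave no verdict.

I drew the awl out by the spike and pressed it into the clip with the handle uphill. After I let go, the clip held it with fingers open and forces near zero. I then gripped the handle at 120 N, pulled the awl free without it slipping, turned it round and laid it in the holder.

**Last checks, measured from the images:**
- **Point:** about 104–108 mm inside the mouth and near the centre line.
- **Handle:** on the saddle, its middle about 60 mm before the mouth and 3–4 mm off the centre line.
- **Stillness:** the awl did not move between two pictures about 0.5 s apart.
- **Gripper:** open and clear, with force near zero.
- **Other things:** the bystanders look unmoved in the overview picture; I did not measure their positions.

**Disagreements and gaps:**
- The top and scene cameras disagreed by up to about 7 mm on the holder and clip positions, so I worked from the wrist camera.
- Pressing the handle onto the saddle briefly gave about 12 N, including an unexplained backward pull of 6 N. The pull vanished and the load dropped to about 6 N when I raised the tool 1.5 mm and tipped the point down slightly.
- The final height of the point was inferred, not measured. It read about 44 mm above the bench just before release.

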